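# Fit a new glass in the spray-bench lamp and screw down its guard ring

### The job

Fit the new glass in the spray-bench work lamp that is held face up in the vise: lower the loose lens, flat side down, gently into the lamp's open cell, then set the guard ring over it and screw it down clockwise until it is snug on the glass - firmly hand-tight so that the lens is clamped, but not so hard that the glass cracks. Leave the tape, the paint can and the wrench where they are.

Things in the scene. Friction and masses are not known exactly. Their poses are not given: they have to be found in the camera images.
- lamp: Round work lamp, face up in a blue drill-press vise; both fixed. Origin on the bench under the lamp's axis, z up. Grey finned body 104 mm wide, 72 to 112 mm above the bench (bosses and gland out to 72 mm from the axis); above it a bare neck 76 mm wide (86 over its thread) to the rim at 140 mm. The vise stays below 72 mm; its handle reaches 150 mm out in the lamp's -x.
- cell (a point): The lamp's open cell: point on the axis at the rim, 140 mm above the bench. Bore 66.5 mm wide, 2 mm lead-in chamfer. The glass rests on a rubber-faced seat ring 5 to 9 mm below the rim (it differs from lamp to lamp, so the ring goes snug at another angle). The seat is sprung: it stands still up to 8 N, gives 3 mm up to 38 N, then is solid. Over 90 N cracks the glass.
- thread (a point): Top of the neck's thread, on the axis 1.5 mm below the rim. Greased, right-hand, three starts, lead 27 mm a turn (4.3 mm down per rad clockwise). The ridges, 3.2 mm thick, begin here at 0, 120 and 240 degrees about the lamp's z (from its x), running clockwise and down for 180 degrees. A ring kept down on the ridges and turned clockwise always runs in; held up, its lugs strike a ridge's end.
- glass: The new lens: clear glass, flat below, domed above, 64 mm in diameter, upright edge 16 mm high, 24 mm high at the dome, about 145 g. Origin at the centre of its flat underside, z up. It lies flat side down on the cork pad. Seated, its edge stands 7 to 11 mm above the cell's rim, so fingertips holding only the upper 6 mm of the edge clear the rim.
- ring: Guard ring: knurled aluminium screw ring with a guard bow across, 100 mm wide, 69 mm high, about 200 g. Origin at the centre of the skirt's lower edge, z up; stands skirt down. Skirt 29.75 mm high, 89 mm wide inside; three lugs in it, 10 mm wide, 5 mm deep, 1.5 to 5.3 mm above the origin, at 90, 210, 330 degrees about its z (from x). The lugs go over the neck with 1.5 mm play all round.
- ring_bar (a point): Where to grip: middle of the guard bow, on the ring's axis 62 mm above its origin. A straight bar 62 mm long along the ring's x, 10 mm wide (its y), 14 mm high (7 above and 7 below this point), on two legs sloping out to the rim. Free below the bar; with the ring snug the dome of the glass ends 28 mm below this point. Put the fingers either side, in the ring's y.
- ring_flange (a point): Underside of the ring's flange (50 mm hole), on its axis 25.75 mm above its origin; bears on the glass's edge. Set down at any angle the ring rests with its origin 2 to 13 mm below the rim, turns freely 0.4 to 3.8 rad till it meets the glass (origin 15 to 19 mm below), then has 0.5 rad of slack, 0.7 rad of gentle rise to about 0.3 N m, then stiffens sharply. It stays when let go.
- pad: Flat cork pad, 130 x 115 x 4 mm, fixed on the bench; the lens lies on it. Origin at the centre of its underside.
- tape: Roll of blue masking tape lying flat, 108 mm in diameter, 36 mm high, hole 76 mm. Bystander. Origin at the centre of its underside.
- can: Closed one-quart paint can, 100 mm in diameter, 118 mm high. Bystander. Origin at the centre of its underside.
- wrench: Steel wrench lying flat, 200 mm long along its x, 8 mm thick. Bystander. Origin at its middle, on the bench.
Things that resemble listed ones, but are neither listed nor needed, are in the scene too. Leave any green look-alike of the ring alone. Of the things that look like the glass, the smaller one is meant.

How it is judged:
On the way, in this order (a step that is already met when the one before it is completed fails the run):
1. the glass is let go, lying flat on its seat in the cell (horizontal distance between glass and cell below 0.004 m and z of glass in the frame of cell between -0.0135 and -0.004 m and angle between glass's own z axis and vertical below 0.06 rad and contact force between the fingers and glass below 0.5 N), for 0.2 s.
2. the guard ring is screwed down level on the neck and presses on the glass with more than 12 N (horizontal distance between ring and cell below 0.004 m and angle between ring's own z axis and vertical below 0.06 rad and z of ring in the frame of cell below -0.0145 m and contact force between ring and glass above 12 N), for 0.2 s.
At the end, for the whole second after the job is handed in: Glass flat in the cell (centred to 4 mm, underside 4 to 13.5 mm below the rim, tilt under 0.06 rad); ring level over it on the thread (centred to 4 mm, tilt under 0.06 rad, lower edge over 14.5 mm below the rim), clamping the glass with over 12 N; both at rest (all of step 2 and horizontal distance between glass and cell below 0.004 m and z of glass in the frame of cell between -0.0135 and -0.004 m and angle between glass's own z axis and vertical below 0.06 rad and linear speed of each of ring, glass below 0.02 m/s); the robot touches nothing.
It fails at once if the glass is cracked: the ring presses on it with more than 90 N (contact force between ring and glass above 90 N).
It fails at once if the glass is let fall into the cell (faster than 0.45 m/s at the cell's mouth) (horizontal distance between glass and cell below 0.035 m and z of glass in the frame of cell below 0.03 m and linear speed of glass above 0.45 m/s).
It fails at once if the tape, the paint can or the wrench is shifted by more than 30 mm or the can knocked over (distance of any of tape, can, wrench from where it was at the start of the episode above 0.03 m or angle between can's own z axis and vertical above 0.5 rad).
It also fails if it takes over 72 s, if anything falls off the work surface, if the arm or the gripper's body presses on something with over 40 N, if the wrist force passes 120 N, or if a joint passes its speed limit or range.

### The arm

A 6-joint arm with a two-finger parallel gripper is mounted at the origin on the work surface. World frame = base frame: x ahead of the robot, y to its left, z up, the work surface at z = 0. Lengths are in m, angles in rad, forces in N, time in s.
With the tool pointing down it reaches from about 0.375 to 0.925 m from the base axis. Payload 5.7 kg.
Tool frame: the origin (TCP) lies at the centre of the arm's flange, where the gripper is bolted on; the fingertips stand 173 mm ahead of it and the grasp point (between the pads) lies 155 mm ahead of it; x points along the fingers, y is the direction in which the jaws open and shut, and the axes are right-handed (so a half turn about x gives the same grasp; the last joint's range is limited). The gripper opens to 85 mm and grips with 20 to 120 N. Pads are 22 mm wide; open, the fingers measure 114 mm over their backs; the gripper's body (76 mm by 85 mm) begins 54 mm behind the grasp point. The pads swing forward as they close: fully open they stand 13 mm farther back than shut.
Start: joints at [1.121, 0.359, 1.51, -0, 1.272, -0.115], TCP at [0.197, 0.567, 0.405] pointing down, gripper open.
Joint ranges: [-2.97, 2.97], [-1.01, 2.36], [0.21, 2.38], [-0.96, 4.11], [0.2, 2.71], [-2.98, 2.98]. Speed limits (rad/s): [2.39, 2.39, 3.14, 3.14, 3.14, 3.14].

### API

Orientations are given as a unit quaternion [w, x, y, z].
In Python, from bench import r gives the robot as it stands. The module is installed in compiled form; this text tells all that it offers.
- The arm moves only by the tool send_rows, never from a script. Its argument "plan" is a list of rows, each an object of numbers: "rx", "ry", "rz": the turn, a rotation vector about the tool's x, y, z in degrees; "dx", "dy", "dz": the shift along the tool's x, y, z in m; "jaw": the opening, from 0 (shut) to 1 (fully open). In form: [{"rx": .., "ry": .., "rz": .., "dx": .., "dy": .., "dz": .., "jaw": ..}, ...]. A call has 1 to 8 rows; each row shifts and turns the commanded pose from where the row before left it, along the tool's axes as they then stand; what a row does not reach is not made up. A row lasts 1/12 s, in which the tool goes at most 41.7 mm and 7.16 degrees, less where a joint would pass 70% of its speed; a pose out of reach is approached as far as the arm can. A call with a gripper value outside its range is refused whole. The fingers move at their own pace and stop on an object; "squeeze" is the grip in N (left out, the last holds). Time passes only in rows, so rows that do not move let the fingers close. It gives the time, the measured TCP pose, the force and the opening at its end, in the units of the state.
- r.get_state(): the state, without advancing time (a new reading comes with each control period).
- r.grab_frame(name): name is "scene" or "top" or "wrist"; returns (picture, depth): 480x640x3 uint8, red, green, blue; 480x640 float32, m along the optical axis (not along the pixel's ray), 0 where there is no reading.
- r.camera_model(name): a dict with "mtx" (3x3 intrinsics, pixels), "dist_coeffs" ([k1, k2, p1, p2, k3] as OpenCV has them; the pictures are not rectified), "extrinsics" (4x4, takes a point from camera to world coordinates). Camera axes: x right, y down, z forward; pixel columns grow to the right and rows downward; lengths in m; the calibration is good to about 2 mm. A picture is of the moment at which its call begins: read the wrist's pose just before it. camera_model takes no time and is no camera call; for the wrist camera it gives the pose at the moment of the call.
- r.finish_job(): hands the job in, once; it reports no verdict.
Trained networks look in the newest picture that a camera, given by its name, has taken for a name from the list of things; names that differ only in an ending like _2 or _b are one class to them, and where a whole thing is asked for, a point or a joint stands for the part that bears it (a point fixed in the world has none). Each returns a list of dicts, best first, with "score" (0 to 1); they miss things now and then, are a little off and sometimes report something else, mostly with a low value. They report only what shows in the picture. A call takes as long as a camera call. They do not tell look-alikes from the thing itself.
- r.look_for(camera, thing): "position" ([row, column] in pixels, amid what is visible of it).
- r.outline_of(camera, thing): "mask" (480x640 bool, what is visible of it) and "position" ([row, column] in pixels, amid what is visible of it).
The state is a dict: "time": time; "joints": joint angles; "joint_velocities": joint speeds; "joint_efforts": joint torques, N m; "ee_pos": TCP position; "tool_rot": TCP orientation; "ft_force": force on the tool from outside, world axes, zero at the start; "moment": the same for the moment, N m; "finger_gap": finger opening in m.
Only numpy, scipy, OpenCV 4.12 (cv2) and the standard library are available. Lean on these libraries where they do the work, as an engineer would, in place of code of your own. Each camera call takes 0.05 s, during which the arm holds its last target. There are 200 camera calls.

## Working session

There is one attempt and no reset: what is moved stays moved. The work goes in short steps, Python scripts to look and compute and a tool call to move; the robot and the scene stay as the last step left them, time stands still between calls to the robot, and variables do not carry over. Pictures are saved under pics/ and viewed, about 8 in all and at most 12, crops included, and the job is handed in when it is done.

Besides the shell and the picture viewer there is one more tool, called after "Emit:" as name(argument=value, ...), one argument or row to a line, values as JSON. send_rows: Moves the arm, as the interface text tells. Its arguments: {"type":"object","properties":{"plan":{"type":"array","items":{"type":"object","properties":{"rx":{"type":"number"},"ry":{"type":"number"},"rz":{"type":"number"},"dx":{"type":"number"},"dy":{"type":"number"},"dz":{"type":"number"},"jaw":{"type":"number"}}}},"squeeze":{"type":"number"}},"required":["plan"]}

```bash
mkdir -p pics; cat > h.py <<'E'
import numpy as np,cv2
from bench import r
def pix2w(cam,px,depth=None,z=None,M=None):
    # px: Nx2 (row,col)
    M=M or r.camera_model(cam); K=np.array(M["mtx"]);D=np.array(M["dist_coeffs"]);T=np.array(M["extrinsics"])
    p=np.atleast_2d(np.array(px,float))[:,::-1].copy()
    u=cv2.undistortPoints(p.reshape(-1,1,2),K,D).reshape(-1,2)
    ray=np.c_[u,np.ones(len(u))]
    if z is not None:
        w=ray@T[:3,:3].T; s=(z-T[2,3])/w[:,2]; return T[:3,3]+w*s[:,None]
    return (ray*np.asarray(depth)[:,None])@T[:3,:3].T+T[:3,3]
def cloud(cam,mask,dep,M=None):
    ij=np.argwhere(mask&(dep>0)); return pix2w(cam,ij,dep[ij[:,0],ij[:,1]],M=M)
def save(n,img): cv2.imwrite("pics/"+n+".png",img[:,:,::-1])
E
python3 - <<'E'
from h import *
s=r.get_state();print(s)
for c in("top","scene"):
    p,d=r.grab_frame(c);save(c+"0",p);np.save(c+"d.npy",d);np.save(c+"p.npy",p)
    print(c,np.round(r.camera_model(c)["extrinsics"],3).tolist())
    for t in("lamp","glass","ring","pad","tape","can","wrench"):
        for o in r.outline_of(c,t)[:4]:
            m=o["mask"];
            C=cloud(c,m,d)
            print(c,t,round(o["score"],2),np.round(o["position"]),m.sum(), np.round(np.median(C,0),3) if len(C) else None, np.round(np.percentile(C,[2,98],axis=0),3).tolist() if len(C) else None)
E
```

```text
{'time': 0.0, 'joints': array([ 1.12085860e+00,  3.59496288e-01,  1.51146885e+00, -3.15791681e-05,
        1.27249798e+00, -1.15102856e-01]), 'joint_velocities': array([ 6.64526290e-05,  7.92439334e-04, -2.22918633e-04, -5.67464360e-04,
        6.43679736e-04,  1.27455436e-03]), 'joint_efforts': array([-2.91370299e-03, -5.27631068e+01, -2.78615803e+01, -4.69067782e-04,
        1.34156394e-02, -4.32952149e-06]), 'ee_pos': array([0.19701687, 0.56633071, 0.40384462]), 'tool_rot': array([ 0.69704643,  0.1171884 ,  0.69739466, -0.11846454]), 'ft_force': array([ 0.20834499, -0.64754828, -0.50664694]), 'moment': array([ 0.02288262, -0.02222767,  0.01472604]), 'finger_gap': 0.08522827314203017}
top [[-0.019, -0.988, 0.151, 0.333], [-1.0, 0.02, 0.006, -0.027], [-0.009, -0.151, -0.989, 1.474], [0.0, 0.0, 0.0, 1.0]]
top lamp 0.85 [274. 308.] 3916 [ 0.48  -0.001  0.067] [[0.379, -0.063, 0.01], [0.59, 0.068, 0.141]]
top glass 0.78 [271. 406.] 638 [ 0.492 -0.234  0.022] [[0.464, -0.266, 0.002], [0.523, -0.205, 0.032]]
top glass 0.7 [342. 413.] 1092 [ 0.319 -0.24   0.024] [[0.282, -0.28, 0.006], [0
[... 1075 characters left out ...]
0.78 [201. 431.] 1399 [0.492 0.257 0.03 ] [[0.437, 0.222, 0.002], [0.523, 0.313, 0.07]]
scene ring 0.69 [144. 406.] 1426 [0.342 0.256 0.029] [[0.282, 0.216, -0.001], [0.375, 0.308, 0.07]]
scene pad 0.9 [268. 183.] 2363 [ 0.494 -0.262  0.004] [[0.419, -0.314, 0.0], [0.559, -0.182, 0.008]]
scene pad 0.3 [262. 200.] 864 [ 0.501 -0.234  0.021] [[0.467, -0.264, 0.005], [0.526, -0.205, 0.029]]
scene tape 0.94 [351. 411.] 2022 [0.77  0.12  0.035] [[0.719, 0.07, 0.004], [0.818, 0.171, 0.039]]
scene can 0.64 [364. 325.] 3912 [ 0.797 -0.066  0.119] [[0.741, -0.109, 0.017], [0.832, -0.019, 0.123]]
scene wrench 0.91 [386. 174.] 1244 [ 0.729 -0.32   0.007] [[0.641, -0.364, 0.003], [0.816, -0.272, 0.011]]
```

View pics/top0.png

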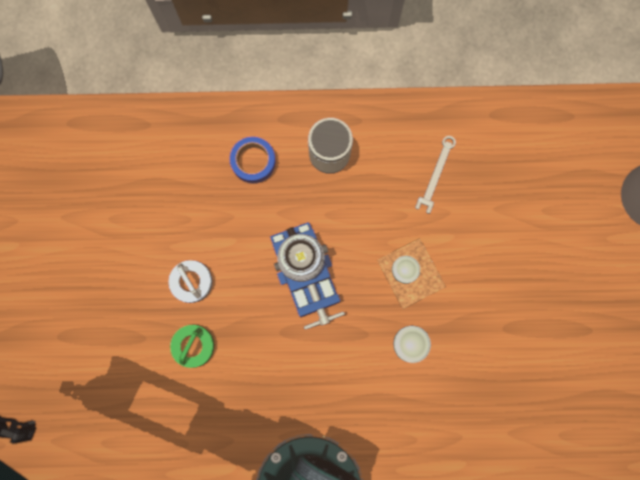

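View pics/scene0.png

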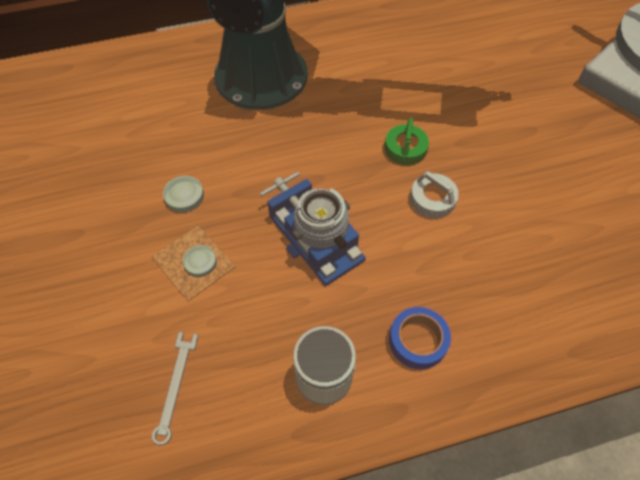

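The real ring is the silver one at (281,189); the one at (345,191) is the green decoy. The glass is the small one on the cork at (270,406), and (344,413) is the larger look-alike. Next I'll measure precisely.

```bash
cat >> h.py <<'E'
from scipy.optimize import least_squares
from scipy.spatial.transform import Rotation as R
def circ(P,rad=None):
    c0=np.r_[P[:,:2].mean(0)]
    if rad is None:
        s=least_squares(lambda c:np.hypot(*(P[:,:2]-c[:2]).T)-c[2],np.r_[c0,.04],loss='soft_l1',f_scale=.002)
    else: s=least_squares(lambda c:np.hypot(*(P[:,:2]-c).T)-rad,c0,loss='soft_l1',f_scale=.002)
    return s.x
def pose():
    s=r.get_state();q=np.array(s["tool_rot"]);return np.array(s["ee_pos"]),R.from_quat(q[[1,2,3,0]]).as_matrix(),s
def todelta(target,jawdeg=None):
    """tool-frame shift to a world TCP target with tool down and jaw axis at jawdeg (mod 180)"""
    p,Rm,s=pose(); print("jaw az",np.degrees(np.arctan2(Rm[1,1],Rm[0,1])).round(1),"q6",round(s["joints"][5],2),"tool d",np.round(Rm.T@(np.array(target)-p),4),"tcp",p.round(4),"t",s["time"],"x",Rm[:,0].round(3),"gap",round(s["finger_gap"],4))
    if jawdeg is not None:
        a=np.radians(jawdeg);
        for b in(a,a+np.pi):
            y=np.array([np.cos(b),np.sin(b),0]);x=np.array([0,0,-1.]);G=np.c_[x,y,np.cross(x,y)]
            print("rotvec deg",np.degrees(R.from_matrix(Rm.T@G).as_rotvec()).round(2))
E
python3 - <<'E'
from h import *
todelta([.495,-.235,.4])
for c in("top","scene"):
    d=np.load(c+"d.npy")
    o=[o for o in r.outline_of(c,"lamp")] if 0 else None
    A=cloud(c,np.ones_like(d,bool),d)
    def box(x,y,z0,z1,rr): return A[(np.hypot(A[:,0]-x,A[:,1]-y)<rr)&(A[:,2]>z0)&(A[:,2]<z1)]
    P=box(.515,.0,.133,.15,.1);print(c,"rim",len(P),P.min(0).round(3),P.max(0).round(3),circ(P).round(4))
    P=box(.495,-.235,.012,.06,.06);print(c,"glass",len(P),P.min(0).round(3),P.max(0).round(3),circ(P,).round(4),P.mean(0))
    P=box(.475,.267,.02,.036,.075);print(c,"ring top",len(P),circ(P).round(4),circ(P,.04))
    P=box(.475,.267,.055,.08,.075);u=np.linalg.svd(P[:,:2]-P[:,:2].mean(0))[2][0];print("bar",len(P),P.mean(0).round(4),"az",np.degrees(np.arctan2(u[1],u[0])).round(1))
W=r.camera_model("wrist");p,Rm,s=pose();T=np.array(W["extrinsics"]);print(np.round(Rm.T@(T[:3,3]-p),3),np.round(Rm.T@T[:3,:3],2).tolist())
E
```

```text
jaw az 70.8 q6 -0.12 tool d [ 0.0047 -0.6593  0.5447] tcp [0.1972 0.5667 0.4047] t 0.8 x [-0. -0. -1.] gap 0.0852
top rim 488 [ 0.474 -0.031  0.133] [0.558 0.053 0.146] [0.5149 0.0109 0.0364]
top glass 599 [ 0.44  -0.291  0.012] [ 0.524 -0.189  0.035] [ 0.4928 -0.2347  0.0228] [ 0.49217699 -0.23402539  0.02257941]
top ring top 909 [0.4732 0.2711 0.0392] [0.47326217 0.27110034]
bar 166 [0.4722 0.2702 0.0663] az -149.2
scene rim 561 [ 0.476 -0.033  0.133] [0.56  0.052 0.143] [0.518  0.0084 0.0369]
scene glass 780 [ 0.462 -0.267  0.012] [ 0.527 -0.203  0.032] [ 0.4952 -0.2352  0.0232] [ 0.49830666 -0.23478307  0.02213718]
scene ring top 883 [0.4772 0.2716 0.0413] [0.47750791 0.27142484]
bar 246 [0.4779 0.2688 0.065 ] az 31.1
[ 0.03 -0.   -0.08] [[-0.0, -0.31, 0.95], [1.0, -0.0, 0.0], [0.0, 0.95, 0.31]]
```

Emit:
send_rows(
  plan=[
    {"dy": -0.0263, "dz": 0.0302, "jaw": 1},
    {"dy": -0.0263, "dz": 0.0302, "jaw": 1},
    {"dy": -0.0263, "dz": 0.0302, "jaw": 1},
    {"dy": -0.0263, "dz": 0.0302, "jaw": 1},
    {"dy": -0.0263, "dz": 0.0302, "jaw": 1},
    {"dy": -0.0263, "dz": 0.0302, "jaw": 1},
    {"dy": -0.0263, "dz": 0.0302, "jaw": 1},
    {"dy": -0.0263, "dz": 0.0302, "jaw": 1},
  ],
  squeeze=30,
)

```text
invalid input at $.plan[0]: expected keys rx, ry, rz, dx, dy, dz, jaw
```

Emit:
send_rows(
  plan=[
    {"dy": -0.0263, "dz": 0.0302, "jaw": 1},
    {"dy": -0.0263, "dz": 0.0302, "jaw": 1},
    {"dy": -0.0263, "dz": 0.0302, "jaw": 1},
    {"dy": -0.0263, "dz": 0.0302, "jaw": 1},
    {"dy": -0.0263, "dz": 0.0302, "jaw": 1},
    {"dy": -0.0263, "dz": 0.0302, "jaw": 1},
    {"dy": -0.0263, "dz": 0.0302, "jaw": 1},
    {"dy": -0.0263, "dz": 0.0302, "jaw": 1},
  ],
)

```text
invalid input at $.plan[0]: expected keys rx, ry, rz, dx, dy, dz, jaw
```

Emit:
send_rows(
  plan=[
    {"rx": 7},
    {"rx": 7},
    {"rx": 7},
    {"rx": 7},
    {"rx": 7},
    {"rx": 7},
    {"rx": 7},
    {"rx": 7},
  ],
)

```text
invalid input at $.plan[0]: expected keys rx, ry, rz, dx, dy, dz, jaw
```

Emit:
send_rows(
  plan=[
    {"rx": 7},
    {"rx": 7},
    {},
    {},
  ],
)

```text
invalid input at $.plan[0]: expected keys rx, ry, rz, dx, dy, dz, jaw
```

```bash
python3 - <<'E'
from h import *
M=r.camera_model("wrist");p,d=r.grab_frame("wrist");save("w_lamp",p)
A=cloud("wrist",np.ones_like(d,bool),d,M)
P=A[(np.hypot(A[:,0]-.516,A[:,1]-.01)<.06)&(A[:,2]>.133)&(A[:,2]<.15)]
print(len(P),circ(P).round(4),P.min(0),P.max(0),np.median(P[:,2]))
ee,Rm,s=pose()
# near-finger points in tool frame
B=(A-ee)@Rm;f=B[(B[:,0]>.1)&(B[:,0]<.185)&(abs(B[:,2])<.04)];print("finger pts",len(f),np.percentile(f,[1,99],axis=0).round(3) if len(f) else 0)
todelta([.495,-.235,.30],0)
E
```

```text
h.py:18: RuntimeWarning: Mean of empty slice.
  c0=np.r_[P[:,:2].mean(0)]
  ret = um.true_divide(
Traceback (most recent call last):
  File "h.py", line 20, in circ
    s=least_squares(lambda c:np.hypot(*(P[:,:2]-c[:2]).T)-c[2],np.r_[c0,.04],loss='soft_l1',f_scale=.002)
ValueError: Initial guess is outside of provided bounds
```

View pics/w_lamp.png

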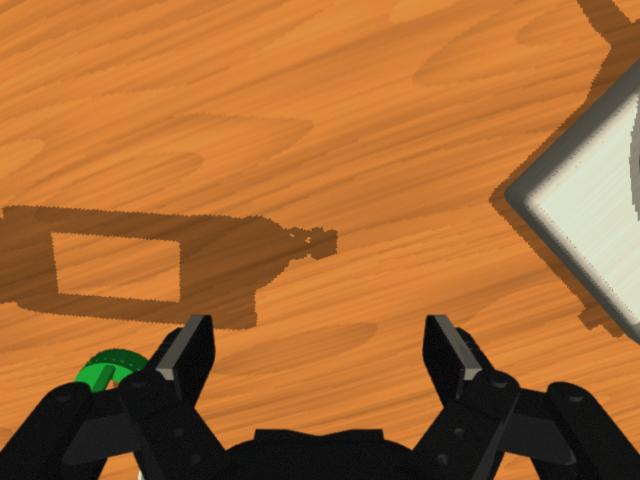

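The move was refused because every row needs all seven keys. That picture shows only the fingertips (row ~330, columns 200 and 435) over bare bench, so it's no use here. I'll resend the move.

Emit:
send_rows(
  plan=[
    {"rx": 0, "ry": 0, "rz": 0, "dx": 0, "dy": -0.0263, "dz": 0.0302, "jaw": 1},
    {"rx": 0, "ry": 0, "rz": 0, "dx": 0, "dy": -0.0263, "dz": 0.0302, "jaw": 1},
    {"rx": 0, "ry": 0, "rz": 0, "dx": 0, "dy": -0.0263, "dz": 0.0302, "jaw": 1},
    {"rx": 0, "ry": 0, "rz": 0, "dx": 0, "dy": -0.0263, "dz": 0.0302, "jaw": 1},
    {"rx": 0, "ry": 0, "rz": 0, "dx": 0, "dy": -0.0263, "dz": 0.0302, "jaw": 1},
    {"rx": 0, "ry": 0, "rz": 0, "dx": 0, "dy": -0.0263, "dz": 0.0302, "jaw": 1},
    {"rx": 0, "ry": 0, "rz": 0, "dx": 0, "dy": -0.0263, "dz": 0.0302, "jaw": 1},
    {"rx": 0, "ry": 0, "rz": 0, "dx": 0, "dy": -0.0263, "dz": 0.0302, "jaw": 1},
  ],
  squeeze=30,
)

```text
time: 1.52
ee_pos: [0.3567, 0.2869, 0.405]
tool_rot: [0.697, 0.118, 0.697, -0.118]
ft_force: [0.2, -1.1, 0.6]
finger_gap: 0.0854
```

Emit:
send_rows(
  plan=[
    {"rx": 0, "ry": 0, "rz": 0, "dx": 0, "dy": -0.0263, "dz": 0.0302, "jaw": 1},
    {"rx": 0, "ry": 0, "rz": 0, "dx": 0, "dy": -0.0263, "dz": 0.0302, "jaw": 1},
    {"rx": 0, "ry": 0, "rz": 0, "dx": 0, "dy": -0.0263, "dz": 0.0302, "jaw": 1},
    {"rx": 0, "ry": 0, "rz": 0, "dx": 0, "dy": -0.0263, "dz": 0.0302, "jaw": 1},
    {"rx": 0, "ry": 0, "rz": 0, "dx": 0, "dy": -0.0263, "dz": 0.0302, "jaw": 1},
    {"rx": 0, "ry": 0, "rz": 0, "dx": 0, "dy": -0.0263, "dz": 0.0302, "jaw": 1},
    {"rx": 0, "ry": 0, "rz": 0, "dx": 0, "dy": -0.0263, "dz": 0.0302, "jaw": 1},
    {"rx": 0, "ry": 0, "rz": 0, "dx": 0, "dy": -0.0263, "dz": 0.0302, "jaw": 1},
  ],
)

```text
time: 2.18
ee_pos: [0.5159, 0.0084, 0.405]
tool_rot: [0.697, 0.118, 0.697, -0.118]
ft_force: [0.4, 1.2, -0.0]
finger_gap: 0.0855
```

Emit:
send_rows(
  plan=[
    {"rx": 7, "ry": 0, "rz": 0, "dx": 0, "dy": 0, "dz": 0, "jaw": 1},
    {"rx": 7, "ry": 0, "rz": 0, "dx": 0, "dy": 0, "dz": 0, "jaw": 1},
    {"rx": 7, "ry": 0, "rz": 0, "dx": 0, "dy": 0, "dz": 0, "jaw": 1},
    {"rx": 7, "ry": 0, "rz": 0, "dx": 0, "dy": 0, "dz": 0, "jaw": 1},
    {"rx": 7, "ry": 0, "rz": 0, "dx": 0, "dy": 0, "dz": 0, "jaw": 1},
    {"rx": 7, "ry": 0, "rz": 0, "dx": 0, "dy": 0, "dz": 0, "jaw": 1},
    {"rx": 7, "ry": 0, "rz": 0, "dx": 0, "dy": 0, "dz": 0, "jaw": 1},
    {"rx": 7, "ry": 0, "rz": 0, "dx": 0, "dy": 0, "dz": 0, "jaw": 1},
  ],
)

```text
time: 2.85
ee_pos: [0.5153, 0.0104, 0.4048]
tool_rot: [0.559, 0.433, 0.559, -0.433]
ft_force: [0.8, -0.3, 0.7]
finger_gap: 0.0854
```

Emit:
send_rows(
  plan=[
    {"rx": 7, "ry": 0, "rz": 0, "dx": 0, "dy": 0, "dz": 0, "jaw": 1},
    {"rx": 7, "ry": 0, "rz": 0, "dx": 0, "dy": 0, "dz": 0, "jaw": 1},
    {"rx": 0, "ry": 0, "rz": 0, "dx": 0, "dy": 0, "dz": 0, "jaw": 1},
  ],
)

```text
time: 3.1
ee_pos: [0.5152, 0.0105, 0.4048]
tool_rot: [0.503, 0.498, 0.502, -0.498]
ft_force: [-0.5, 0.3, -0.4]
finger_gap: 0.0855
```

```bash
python3 - <<'E'
from h import *
todelta([.495,-.235,.27],0)
M=r.camera_model("wrist");p,d=r.grab_frame("wrist");save("w_lamp",p)
A=cloud("wrist",np.ones_like(d,bool),d,M)
P=A[(np.hypot(A[:,0]-.516,A[:,1]-.01)<.06)&(A[:,2]>.133)&(A[:,2]<.15)]
print(len(P), P.min(0),P.max(0),np.median(P[:,2]))
if len(P)>50: print(circ(P).round(4))
ee,Rm,s=pose()
B=(A-ee)@Rm;f=B[(B[:,0]>.1)&(B[:,0]<.185)&(abs(B[:,2])<.04)];print("finger pts",len(f),np.percentile(f,[1,99],axis=0).round(3) if len(f) else 0)
E
```

```text
jaw az 0.6 q6 -0.12 tool d [ 0.1348 -0.0227  0.2452] tcp [0.5152 0.0105 0.4048] t 3.1 x [ 0. -0. -1.] gap 0.0855
rotvec deg [ 0.57  0.01 -0.01]
rotvec deg [-1.7943e+02  1.0000e-02  1.0000e-02]
4910 [ 0.47245229 -0.03304333  0.13300004] [0.5590425  0.05263346 0.14302562] 0.1378069644132615
[0.5157 0.0107 0.0366]
finger pts 23692 [[ 0.1   -0.071 -0.014]
 [ 0.156  0.072  0.011]]
```

Emit:
send_rows(
  plan=[
    {"rx": 0, "ry": 0, "rz": 0, "dx": 0.005, "dy": -0.0028, "dz": 0.0306, "jaw": 1},
    {"rx": 0, "ry": 0, "rz": 0, "dx": 0.01, "dy": -0.0028, "dz": 0.0306, "jaw": 1},
    {"rx": 0, "ry": 0, "rz": 0, "dx": 0.018, "dy": -0.0028, "dz": 0.0306, "jaw": 1},
    {"rx": 0, "ry": 0, "rz": 0, "dx": 0.02, "dy": -0.0028, "dz": 0.0306, "jaw": 1},
    {"rx": 0, "ry": 0, "rz": 0, "dx": 0.02, "dy": -0.0028, "dz": 0.0306, "jaw": 1},
    {"rx": 0, "ry": 0, "rz": 0, "dx": 0.02, "dy": -0.0028, "dz": 0.0306, "jaw": 1},
    {"rx": 0, "ry": 0, "rz": 0, "dx": 0.02, "dy": -0.0028, "dz": 0.0306, "jaw": 1},
    {"rx": 0.6, "ry": 0, "rz": 0, "dx": 0.02, "dy": -0.0028, "dz": 0.0306, "jaw": 1},
  ],
)

```text
time: 3.82
ee_pos: [0.4961, -0.2362, 0.2709]
tool_rot: [0.502, 0.498, 0.502, -0.498]
ft_force: [0.4, -0.1, -0.2]
finger_gap: 0.0853
```

Emit:
send_rows(
  plan=[
    {"rx": 0, "ry": 0, "rz": 0, "dx": 0, "dy": 0, "dz": 0, "jaw": 1},
    {"rx": 0, "ry": 0, "rz": 0, "dx": 0, "dy": 0, "dz": 0, "jaw": 1},
  ],
)

```text
time: 3.98
ee_pos: [0.4958, -0.2359, 0.2706]
tool_rot: [0.5, 0.499, 0.502, -0.499]
ft_force: [-0.2, 0.3, 0.4]
finger_gap: 0.0856
```

```bash
python3 - <<'E'
from h import *
M=r.camera_model("wrist");p,d=r.grab_frame("wrist");save("w_glass",p)
for o in r.outline_of("wrist","glass")[:3]:
    m=o["mask"];A=cloud("wrist",m,d,M);print(round(o["score"],2),np.round(o["position"]),m.sum(),np.percentile(A,[1,50,99],axis=0).round(4).tolist())
    # silhouette boundary at edge height
    cs=max(cv2.findContours(m.astype(np.uint8),0,1)[0],key=len)[:,0,::-1]
    P=A[(A[:,2]>.016)];print("fit top",circ(P,).round(4),"z",np.percentile(P[:,2],[5,50,99]).round(4), "mid",((P.min(0)+P.max(0))/2).round(4))
    W=pix2w("wrist",cs,z=.02,M=M);print("contour",circ(W).round(4),circ(W,.032).round(4))
todelta([.495,-.235,.27],0)
E
```

```text
0.85 [256.  60.] 12654 [[0.2837, -0.2793, 0.0017], [0.3311, -0.2348, 0.0225], [0.3618, -0.2004, 0.0327]]
fit top [ 0.3205 -0.2411  0.0294] z [0.0204 0.0234 0.0327] mid [ 0.3213 -0.241   0.0251]
contour [ 0.3256 -0.2396  0.0448] [ 0.3254 -0.2365]
0.72 [252. 314.] 7816 [[0.4637, -0.2639, 0.0074], [0.4939, -0.2302, 0.0223], [0.5236, -0.2029, 0.0296]]
fit top [ 0.4936 -0.2343  0.0224] z [0.0202 0.0225 0.0296] mid [ 0.4937 -0.2342  0.0234]
contour [ 0.4936 -0.2334  0.0325] [ 0.4936 -0.2334]
jaw az 0.3 q6 -0.57 tool d [ 0.002  -0.0014  0.0007] tcp [ 0.4964 -0.2343  0.272 ] t 4.0833 x [-0.  0. -1.] gap 0.0856
rotvec deg [ 0.32 -0.02  0.01]
rotvec deg [-1.7968e+02 -1.0000e-02 -4.0000e-02]
```

View pics/w_glass.png

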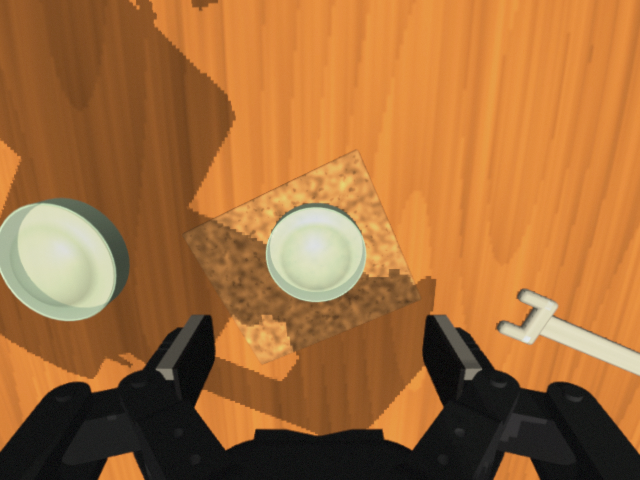

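Glass confirmed: the small lens on the cork at (252,314), with the large decoy at (256,60). I'll pre-close the jaws partway to measure how far ahead the tips stand.

Emit:
send_rows(
  plan=[
    {"rx": 0.3, "ry": 0, "rz": 0, "dx": 0.015, "dy": -0.0022, "dz": 0, "jaw": 0.85},
    {"rx": 0, "ry": 0, "rz": 0, "dx": 0.015, "dy": 0, "dz": -0.0005, "jaw": 0.85},
    {"rx": 0, "ry": 0, "rz": 0, "dx": 0, "dy": 0, "dz": 0, "jaw": 0.85},
    {"rx": 0, "ry": 0, "rz": 0, "dx": 0, "dy": 0, "dz": 0, "jaw": 0.85},
  ],
)

```text
time: 4.42
ee_pos: [0.4942, -0.2328, 0.2422]
tool_rot: [0.5, 0.5, 0.501, -0.5]
ft_force: [0.4, -0.1, 0.1]
finger_gap: 0.0729
```

```bash
python3 - <<'E'
from h import *
M=r.camera_model("wrist");p,d=r.grab_frame("wrist")
A=cloud("wrist",np.ones_like(d,bool),d,M)
ee,Rm,s=pose();B=(A-ee)@Rm
f=B[(B[:,0]>.1)&(B[:,0]<.185)&(abs(B[:,2])<.02)]
print(s["finger_gap"],len(f),np.percentile(f[:,0],[50,90,99,99.8,100]).round(4))
for sg in(1,-1):
    g=f[(f[:,1]*sg>0)&(f[:,0]>f[:,0].max()-.02)];print("tip side",sg,np.percentile(g,[1,99],axis=0).round(4).tolist())
o=[o for o in r.outline_of("wrist","glass")]
for o in o:
    C=cloud("wrist",o["mask"],d,M);P=C[C[:,2]>.016]
    if len(P)>50:print(circ(P).round(4),np.percentile(P[:,2],[1,50,99]).round(4),((P.min(0)+P.max(0))/2).round(4))
for k in range(3):todelta([.4937,-.2343,.18],0);r.grab_frame("wrist")
E
```

```text
0.07263192700302096 24788 [0.1117 0.1446 0.16   0.1631 0.1651]
tip side 1 [[0.1453, 0.0354, -0.0121], [0.1638, 0.0491, 0.0102]]
tip side -1 [[0.1453, -0.05, -0.0122], [0.1637, -0.0363, 0.0099]]
[ 0.4936 -0.2342  0.0224] [0.0186 0.0226 0.0296] [ 0.4938 -0.2345  0.0235]
[ 0.3324 -0.2401  0.0238] [0.0167 0.0237 0.0327] [ 0.3284 -0.2407  0.025 ]
jaw az 0.0 q6 -0.57 tool d [ 0.0629 -0.0011  0.0006] tcp [ 0.4948 -0.2336  0.2429] t 4.5167 x [ 0.001 -0.001 -1.   ] gap 0.0727
rotvec deg [ 0.02  0.05 -0.08]
rotvec deg [-1.7998e+02  1.3000e-01  8.0000e-02]
jaw az -0.0 q6 -0.57 tool d [ 0.063  -0.0012  0.0004] tcp [ 0.4948 -0.2339  0.243 ] t 4.5667 x [ 0.002 -0.001 -1.   ] gap 0.0729
rotvec deg [-0.    0.07 -0.1 ]
rotvec deg [ 1.8e+02 -1.6e-01 -1.0e-01]
jaw az -0.0 q6 -0.57 tool d [ 0.0629 -0.0011  0.0003] tcp [ 0.4947 -0.234   0.2429] t 4.6167 x [ 0.002 -0.001 -1.   ] gap 0.0723
rotvec deg [-0.02  0.06 -0.09]
rotvec deg [ 1.7998e+02 -1.5000e-01 -1.0000e-01]
```

Emit:
send_rows(
  plan=[
    {"rx": 0, "ry": 0, "rz": 0, "dx": 0.02, "dy": -0.001, "dz": 0, "jaw": 0.85},
    {"rx": 0, "ry": 0, "rz": 0, "dx": 0.02, "dy": 0, "dz": 0, "jaw": 0.85},
    {"rx": 0, "ry": 0, "rz": 0, "dx": 0.012, "dy": 0, "dz": 0, "jaw": 0.85},
    {"rx": 0, "ry": 0, "rz": 0, "dx": 0.01, "dy": 0, "dz": 0, "jaw": 0.85},
    {"rx": 0, "ry": 0, "rz": 0, "dx": 0, "dy": 0, "dz": 0, "jaw": 0.85},
    {"rx": 0, "ry": 0, "rz": 0, "dx": 0, "dy": 0, "dz": 0, "jaw": 0.7},
    {"rx": 0, "ry": 0, "rz": 0, "dx": 0, "dy": 0, "dz": 0, "jaw": 0.7},
    {"rx": 0, "ry": 0, "rz": 0, "dx": 0, "dy": 0, "dz": 0, "jaw": 0.7},
  ],
  squeeze=30,
)

```text
time: 5.33
ee_pos: [0.4935, -0.2344, 0.1805]
tool_rot: [0.5, 0.5, 0.499, -0.5]
ft_force: [-0.1, -0.4, -1.7]
finger_gap: 0.0622
```

Emit:
send_rows(
  plan=[
    {"rx": 0, "ry": 0, "rz": 0, "dx": 0, "dy": 0, "dz": 0, "jaw": 0.65},
    {"rx": 0, "ry": 0, "rz": 0, "dx": 0, "dy": 0, "dz": 0, "jaw": 0.65},
    {"rx": 0, "ry": 0, "rz": 0, "dx": 0, "dy": 0, "dz": 0, "jaw": 0.65},
  ],
)

```text
time: 5.58
ee_pos: [0.4933, -0.2343, 0.1801]
tool_rot: [0.5, 0.5, 0.499, -0.5]
ft_force: [-0.0, 0.1, 0.8]
finger_gap: 0.0625
```

```bash
python3 - <<'E'
from h import *
todelta([.4937,-.2343,.181],0);print(r.get_state()["ft_force"])
E
```

```text
jaw az -0.1 q6 -0.57 tool d [-0.0009  0.0004  0.    ] tcp [ 0.4933 -0.2343  0.1801] t 5.5833 x [ 0.001 -0.001 -1.   ] gap 0.0625
rotvec deg [-0.08  0.03 -0.04]
rotvec deg [ 1.7992e+02 -6.0000e-02 -5.0000e-02]
[-0.03271057  0.075476    0.78443631]
```

Emit:
send_rows(
  plan=[
    {"rx": 0, "ry": 0, "rz": 0, "dx": -0.01, "dy": 0, "dz": 0, "jaw": 0.65},
    {"rx": 0, "ry": 0, "rz": 0, "dx": -0.02, "dy": 0, "dz": 0, "jaw": 0.65},
    {"rx": 0, "ry": 0, "rz": 0, "dx": -0.03, "dy": 0, "dz": 0, "jaw": 0.65},
    {"rx": 0, "ry": 0, "rz": 0, "dx": -0.03, "dy": 0, "dz": 0, "jaw": 0.65},
    {"rx": 0, "ry": 0, "rz": 0, "dx": -0.03, "dy": 0, "dz": 0, "jaw": 0.65},
    {"rx": 0, "ry": 0, "rz": 0, "dx": -0.03, "dy": 0, "dz": 0, "jaw": 0.65},
    {"rx": 0, "ry": 0, "rz": 0, "dx": -0.02, "dy": 0.0024, "dz": -0.02, "jaw": 0.65},
    {"rx": 0, "ry": 0, "rz": 0, "dx": -0.01, "dy": 0.003, "dz": -0.03, "jaw": 0.65},
  ],
)

```text
time: 6.25
ee_pos: [0.4996, -0.1859, 0.364]
tool_rot: [0.502, 0.502, 0.496, -0.501]
ft_force: [0.8, 0.3, -2.3]
finger_gap: 0.0623
```

Emit:
send_rows(
  plan=[
    {"rx": 0, "ry": 0, "rz": 0, "dx": 0, "dy": 0.003, "dz": -0.034, "jaw": 0.65},
    {"rx": 0, "ry": 0, "rz": 0, "dx": 0, "dy": 0.003, "dz": -0.035, "jaw": 0.65},
    {"rx": 0, "ry": 0, "rz": 0, "dx": 0, "dy": 0.003, "dz": -0.035, "jaw": 0.65},
    {"rx": 0, "ry": 0, "rz": 0, "dx": 0, "dy": 0.003, "dz": -0.035, "jaw": 0.65},
    {"rx": 0, "ry": 0, "rz": 0, "dx": 0, "dy": 0.003, "dz": -0.035, "jaw": 0.65},
    {"rx": 0, "ry": 0, "rz": 0, "dx": 0, "dy": 0.002, "dz": -0.02, "jaw": 0.65},
    {"rx": 0, "ry": 0, "rz": 0, "dx": 0, "dy": 0, "dz": 0, "jaw": 0.65},
    {"rx": 0, "ry": 0, "rz": 0, "dx": 0, "dy": 0, "dz": 0, "jaw": 0.65},
  ],
)

```text
time: 6.92
ee_pos: [0.5156, 0.0109, 0.3603]
tool_rot: [0.5, 0.5, 0.5, -0.5]
ft_force: [0.7, -0.4, -1.3]
finger_gap: 0.0624
```

```bash
python3 - <<'E'
from h import *
M=r.camera_model("wrist");p,d=r.grab_frame("wrist");save("w_held",p)
ee,Rm,s=pose();A=cloud("wrist",np.ones_like(d,bool),d,M)
P=A[(np.hypot(A[:,0]-.516,A[:,1]-.01)<.06)&(A[:,2]>.133)&(A[:,2]<.15)];print("rim",len(P),circ(P).round(4) if len(P)>50 else 0)
for o in r.outline_of("wrist","glass")[:2]:
    C=cloud("wrist",o["mask"],d,M);print(round(o["score"],2),o["position"],np.percentile(C,[1,50,99],axis=0).round(4).tolist()); B=(C-ee)@Rm; P=B[B[:,0]<np.percentile(B[:,0],60)];print("tool frame",np.percentile(B,[1,50,99],axis=0).round(4).tolist())
    q=np.c_[B[:,1:],np.ones(len(B))]
todelta([.5157,.0102,.36],0);print(s["ft_force"],s["moment"])
E
```

```text
rim 3881 [0.5158 0.0093 0.0377]
0.87 [327.1, 316.3] [[0.4864, -0.0188, 0.1885], [0.5155, 0.0177, 0.2023], [0.545, 0.0421, 0.2098]]
tool frame [[0.1505, -0.0293, -0.0322], [0.1579, -0.0002, -0.0078], [0.1717, 0.0293, 0.0286]]
0.82 [455.9, 159.0] [[0.309, -0.3046, 0.001], [0.3429, -0.2501, 0.0229], [0.4646, -0.0004, 0.2494]]
tool frame [[0.1108, -0.2067, 0.0103], [0.3374, -0.1729, 0.2598], [0.3594, -0.0511, 0.3143]]
jaw az -0.1 q6 -0.11 tool d [ 0.0001 -0.     -0.0008] tcp [0.5157 0.0094 0.3601] t 7.0167 x [ 0.    -0.001 -1.   ] gap 0.0622
rotvec deg [-0.07  0.04 -0.01]
rotvec deg [ 1.7993e+02 -2.0000e-02 -6.0000e-02]
[-0.00494262  0.67828826 -1.67565285] [-0.0138338   0.00146223 -0.01086179]
```

View pics/w_held.png

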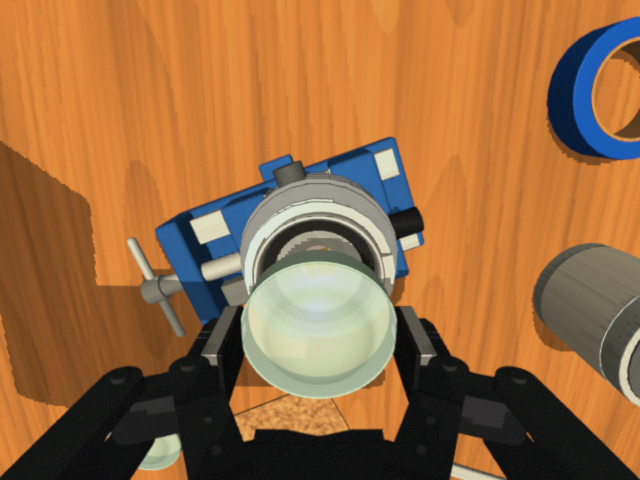

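Glass is held level, at (327,316) above the open cell at about (250,320). Lowering in small steps.

Emit:
send_rows(
  plan=[
    {"rx": 0, "ry": 0, "rz": 0, "dx": 0.015, "dy": 0, "dz": 0, "jaw": 0.65},
    {"rx": 0, "ry": 0, "rz": 0, "dx": 0.015, "dy": 0, "dz": 0, "jaw": 0.65},
    {"rx": 0, "ry": 0, "rz": 0, "dx": 0.01, "dy": 0, "dz": 0, "jaw": 0.65},
    {"rx": 0, "ry": 0, "rz": 0, "dx": 0.003, "dy": 0, "dz": 0, "jaw": 0.65},
    {"rx": 0, "ry": 0, "rz": 0, "dx": 0, "dy": 0, "dz": 0, "jaw": 0.65},
  ],
)

```text
time: 7.43
ee_pos: [0.5155, 0.009, 0.3159]
tool_rot: [-0.499, -0.5, -0.5, 0.501]
ft_force: [0.7, 0.3, -0.4]
finger_gap: 0.0625
```

Emit:
send_rows(
  plan=[
    {"rx": 0, "ry": 0, "rz": 0, "dx": 0.002, "dy": 0, "dz": 0, "jaw": 0.65},
    {"rx": 0, "ry": 0, "rz": 0, "dx": 0.002, "dy": 0, "dz": 0, "jaw": 0.65},
    {"rx": 0, "ry": 0, "rz": 0, "dx": 0, "dy": 0, "dz": 0, "jaw": 0.65},
  ],
)

```text
time: 7.68
ee_pos: [0.5161, 0.0097, 0.313]
tool_rot: [0.5, 0.5, 0.499, -0.5]
ft_force: [0.0, -0.4, -1.8]
finger_gap: 0.0623
```

Emit:
send_rows(
  plan=[
    {"rx": 0, "ry": 0, "rz": 0, "dx": 0.002, "dy": 0, "dz": 0, "jaw": 0.65},
    {"rx": 0, "ry": 0, "rz": 0, "dx": 0, "dy": 0, "dz": 0, "jaw": 0.65},
  ],
)

```text
time: 7.85
ee_pos: [0.5159, 0.0099, 0.3108]
tool_rot: [0.5, 0.5, 0.5, -0.5]
ft_force: [-0.6, -0.3, -1.3]
finger_gap: 0.0619
```

```bash
python3 - <<'E'
from h import *
todelta([.5157,.0100,.31],0);s=r.get_state();print(s["ft_force"],s["moment"])
E
```

```text
jaw az -0.1 q6 -0.11 tool d [ 0.0008 -0.0002 -0.0001] tcp [0.5159 0.0099 0.3108] t 7.85 x [ 0. -0. -1.] gap 0.0619
rotvec deg [-0.07  0.01 -0.01]
rotvec deg [ 1.7993e+02 -2.0000e-02 -1.0000e-02]
[-0.57191885 -0.25017027 -1.28901425] [-0.01642132  0.0046838   0.0362548 ]
```

Emit:
send_rows(
  plan=[
    {"rx": 0, "ry": 0, "rz": 0, "dx": 0.001, "dy": 0, "dz": 0, "jaw": 0.65},
    {"rx": 0, "ry": 0, "rz": 0, "dx": 0.001, "dy": 0, "dz": 0, "jaw": 0.65},
    {"rx": 0, "ry": 0, "rz": 0, "dx": 0, "dy": 0, "dz": 0, "jaw": 0.65},
  ],
)

```text
time: 8.1
ee_pos: [0.5158, 0.0099, 0.3086]
tool_rot: [-0.5, -0.5, -0.5, 0.5]
ft_force: [0.6, 0.2, -2.1]
finger_gap: 0.0624
```

Emit:
send_rows(
  plan=[
    {"rx": 0, "ry": 0, "rz": 0, "dx": 0.001, "dy": 0, "dz": 0, "jaw": 0.65},
    {"rx": 0, "ry": 0, "rz": 0, "dx": 0, "dy": 0, "dz": 0, "jaw": 0.65},
  ],
)

```text
time: 8.27
ee_pos: [0.5159, 0.0099, 0.3083]
tool_rot: [-0.5, -0.5, -0.5, 0.5]
ft_force: [-2.3, 0.3, 4.8]
finger_gap: 0.0621
```

Emit:
send_rows(
  plan=[
    {"rx": 0, "ry": 0, "rz": 0, "dx": 0.001, "dy": 0, "dz": 0, "jaw": 0.65},
    {"rx": 0, "ry": 0, "rz": 0, "dx": 0, "dy": 0, "dz": 0, "jaw": 0.65},
  ],
)

```text
time: 8.43
ee_pos: [0.5159, 0.0099, 0.3081]
tool_rot: [0.5, 0.5, 0.5, -0.5]
ft_force: [-4.1, 1.0, 13.0]
finger_gap: 0.0625
```

Contact at 13 N. Backing off about 1 mm, opening, then rising to look.

Emit:
send_rows(
  plan=[
    {"rx": 0, "ry": 0, "rz": 0, "dx": -0.001, "dy": 0, "dz": 0, "jaw": 0.65},
    {"rx": 0, "ry": 0, "rz": 0, "dx": 0, "dy": 0, "dz": 0, "jaw": 0.8},
    {"rx": 0, "ry": 0, "rz": 0, "dx": 0, "dy": 0, "dz": 0, "jaw": 0.9},
    {"rx": 0, "ry": 0, "rz": 0, "dx": 0, "dy": 0, "dz": 0, "jaw": 0.95},
    {"rx": 0, "ry": 0, "rz": 0, "dx": -0.005, "dy": 0, "dz": 0, "jaw": 1},
    {"rx": 0, "ry": 0, "rz": 0, "dx": -0.02, "dy": 0, "dz": 0, "jaw": 1},
    {"rx": 0, "ry": 0, "rz": 0, "dx": -0.025, "dy": 0, "dz": 0, "jaw": 1},
    {"rx": 0, "ry": 0, "rz": 0, "dx": -0.03, "dy": 0, "dz": 0, "jaw": 1},
  ],
)

```text
time: 9.1
ee_pos: [0.5153, 0.0099, 0.3875]
tool_rot: [-0.499, -0.5, -0.501, 0.501]
ft_force: [0.6, -0.3, 0.4]
finger_gap: 0.0853
```

Emit:
send_rows(
  plan=[
    {"rx": 0, "ry": 0, "rz": 0, "dx": -0.02, "dy": 0, "dz": 0, "jaw": 1},
    {"rx": 0, "ry": 0, "rz": 0, "dx": 0, "dy": 0, "dz": 0, "jaw": 1},
    {"rx": 0, "ry": 0, "rz": 0, "dx": 0, "dy": 0, "dz": 0, "jaw": 1},
  ],
)

```text
time: 9.35
ee_pos: [0.5163, 0.0098, 0.409]
tool_rot: [0.501, 0.501, 0.499, -0.5]
ft_force: [0.4, 1.3, -1.0]
finger_gap: 0.0852
```

```bash
python3 - <<'E'
from h import *
M=r.camera_model("wrist");p,d=r.grab_frame("wrist");save("w_seat",p)
A=cloud("wrist",np.ones_like(d,bool),d,M)
h=np.hypot(A[:,0]-.516,A[:,1]-.01)
P=A[(h<.06)&(A[:,2]>.136)&(A[:,2]<.1425)];print("rim",len(P),circ(P).round(4),np.median(P[:,2]))
P=A[(h<.04)&(A[:,2]>.143)];print("glass",len(P),circ(P[P[:,2]<.152]).round(4),((P.min(0)+P.max(0))/2).round(4),np.percentile(P[:,2],[1,10,50,90,99]).round(4))
# sphere cap fit of dome -> tilt
S=P[(np.hypot(P[:,0]-.516,P[:,1]-.01)<.026)]
q=np.c_[(S[:,:2]-[.516,.01])**2,S[:,:2]-[.516,.01],np.ones(len(S))];c=np.linalg.lstsq(np.c_[q[:,0]+q[:,1],q[:,2:]],S[:,2],rcond=None)[0];print("dome quad",c.round(4),"top off",(-c[1:3]/2/c[0]).round(4))
todelta([.475,.27,.40],31.+90)
E
```

```text
rim 2813 [0.5159 0.0086 0.0375] 0.13909710498399885
glass 24911 [0.5163 0.0093 0.0268] [0.516  0.0106 0.2377] [0.1475 0.149  0.3169 0.3261 0.3301]
dome quad [-8.97638e+01  7.13000e-02  4.74740e+00  2.49100e-01] top off [0.0004 0.0264]
jaw az -0.1 q6 -0.11 tool d [ 0.0076 -0.0411 -0.2601] tcp [0.5157 0.0099 0.4077] t 9.4 x [ 0. -0. -1.] gap 0.0854
rotvec deg [-1.2108e+02  2.0000e-02 -0.0000e+00]
rotvec deg [ 5.892e+01 -0.000e+00 -2.000e-02]
```

View pics/w_seat.png

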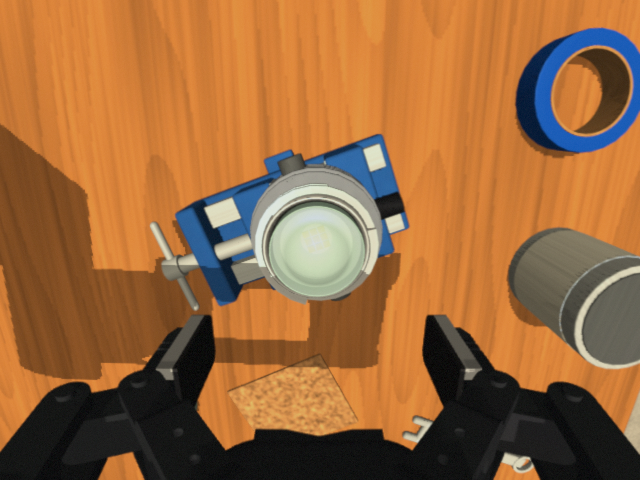

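Glass sits concentric in the cell at (245,317), edge about 8.5 mm above the rim. Next the ring: translate, then turn −121° so the full clockwise range is left for screwing.

Emit:
send_rows(
  plan=[
    {"rx": 0, "ry": 0, "rz": 0, "dx": 0, "dy": -0.0051, "dz": -0.0325, "jaw": 1},
    {"rx": 0, "ry": 0, "rz": 0, "dx": 0, "dy": -0.0051, "dz": -0.0325, "jaw": 1},
    {"rx": 0, "ry": 0, "rz": 0, "dx": 0, "dy": -0.0051, "dz": -0.0325, "jaw": 1},
    {"rx": 0, "ry": 0, "rz": 0, "dx": 0, "dy": -0.0051, "dz": -0.0325, "jaw": 1},
    {"rx": 0, "ry": 0, "rz": 0, "dx": 0, "dy": -0.0051, "dz": -0.0325, "jaw": 1},
    {"rx": 0, "ry": 0, "rz": 0, "dx": 0, "dy": -0.0051, "dz": -0.0325, "jaw": 1},
    {"rx": 0, "ry": 0, "rz": 0, "dx": 0, "dy": -0.0051, "dz": -0.0325, "jaw": 1},
    {"rx": 0, "ry": 0, "rz": 0, "dx": 0, "dy": -0.0051, "dz": -0.0325, "jaw": 1},
  ],
)

```text
time: 10.07
ee_pos: [0.4744, 0.2712, 0.4058]
tool_rot: [-0.499, -0.499, -0.5, 0.502]
ft_force: [1.2, 0.5, 0.5]
finger_gap: 0.0855
```

Emit:
send_rows(
  plan=[
    {"rx": -7, "ry": 0, "rz": 0, "dx": 0, "dy": 0, "dz": 0, "jaw": 1},
    {"rx": -7, "ry": 0, "rz": 0, "dx": 0, "dy": 0, "dz": 0, "jaw": 1},
    {"rx": -7, "ry": 0, "rz": 0, "dx": 0, "dy": 0, "dz": 0, "jaw": 1},
    {"rx": -7, "ry": 0, "rz": 0, "dx": 0, "dy": 0, "dz": 0, "jaw": 1},
    {"rx": -7, "ry": 0, "rz": 0, "dx": 0, "dy": 0, "dz": 0, "jaw": 1},
    {"rx": -7, "ry": 0, "rz": 0, "dx": 0, "dy": 0, "dz": 0, "jaw": 1},
    {"rx": -7, "ry": 0, "rz": 0, "dx": 0, "dy": 0, "dz": 0, "jaw": 1},
    {"rx": -7, "ry": 0, "rz": 0, "dx": 0, "dy": 0, "dz": 0, "jaw": 1},
  ],
)

```text
time: 10.73
ee_pos: [0.4748, 0.2696, 0.4056]
tool_rot: [0.676, 0.204, 0.678, -0.206]
ft_force: [-0.1, 0.1, -0.2]
finger_gap: 0.0856
```

Emit:
send_rows(
  plan=[
    {"rx": -7, "ry": 0, "rz": 0, "dx": 0, "dy": 0, "dz": 0, "jaw": 1},
    {"rx": -7, "ry": 0, "rz": 0, "dx": 0, "dy": 0, "dz": 0, "jaw": 1},
    {"rx": -7, "ry": 0, "rz": 0, "dx": 0, "dy": 0, "dz": 0, "jaw": 1},
    {"rx": -7, "ry": 0, "rz": 0, "dx": 0, "dy": 0, "dz": 0, "jaw": 1},
    {"rx": -7, "ry": 0, "rz": 0, "dx": 0, "dy": 0, "dz": 0, "jaw": 1},
    {"rx": -7, "ry": 0, "rz": 0, "dx": 0, "dy": 0, "dz": 0, "jaw": 1},
    {"rx": -7, "ry": 0, "rz": 0, "dx": 0, "dy": 0, "dz": 0, "jaw": 1},
    {"rx": -7, "ry": 0, "rz": 0, "dx": 0, "dy": 0, "dz": 0, "jaw": 1},
  ],
)

```text
time: 11.4
ee_pos: [0.4749, 0.2696, 0.4057]
tool_rot: [0.692, -0.137, 0.695, 0.136]
ft_force: [0.3, 1.0, -0.6]
finger_gap: 0.085
```

Emit:
send_rows(
  plan=[
    {"rx": -7, "ry": 0, "rz": 0, "dx": 0, "dy": 0, "dz": 0, "jaw": 1},
    {"rx": -2, "ry": 0, "rz": 0, "dx": 0.03, "dy": 0, "dz": 0, "jaw": 0.5},
    {"rx": 0, "ry": 0, "rz": 0, "dx": 0.03, "dy": 0, "dz": 0, "jaw": 0.5},
    {"rx": 0, "ry": 0, "rz": 0, "dx": 0.02, "dy": 0, "dz": 0, "jaw": 0.5},
    {"rx": 0, "ry": 0, "rz": 0, "dx": 0, "dy": 0, "dz": 0, "jaw": 0.5},
    {"rx": 0, "ry": 0, "rz": 0, "dx": 0, "dy": 0, "dz": 0, "jaw": 0.5},
  ],
)

```text
time: 11.9
ee_pos: [0.4745, 0.2695, 0.3257]
tool_rot: [0.68, -0.189, 0.683, 0.188]
ft_force: [-0.5, 0.5, 0.4]
finger_gap: 0.0427
```

```bash
python3 - <<'E'
from h import *
M=r.camera_model("wrist");p,d=r.grab_frame("wrist");save("w_ring",p)
A=cloud("wrist",np.ones_like(d,bool),d,M);ee,Rm,s=pose();B=(A-ee)@Rm
f=A[(B[:,0]<.2)];g=B[(abs(B[:,2])<.015)&(B[:,0]<.18)&(B[:,0]>.1)];print("tips",np.percentile(g[:,0],99.5))
h=np.hypot(A[:,0]-.475,A[:,1]-.27);ok=(h<.07)&(B[:,0]>.19)
P=A[ok&(A[:,2]>.059)&(A[:,2]<.075)&(h<.028)];u=np.linalg.svd(P[:,:2]-P[:,:2].mean(0))[2][0];az=np.degrees(np.arctan2(u[1],u[0]));n=np.array([-u[1],u[0]])
w=P[:,:2]@n;a=P[:,:2]@u;mid=n*(np.percentile(w,2)+np.percentile(w,98))/2
print("bar az",az,"width",np.ptp(np.percentile(w,[2,98])),"along",np.percentile(a,[1,99]),"ztop",P[:,2].max(), "mid",mid+u*np.median(a))
Q=A[ok&(A[:,2]>.022)&(A[:,2]<.034)];print("skirt top",len(Q),circ(Q).round(4),circ(Q[np.hypot(*(Q[:,:2]-circ(Q)[:2]).T)>.04]).round(4))
c=circ(Q)[:2];c=mid+u*(c@u);print("target",c)
todelta([c[0],c[1],.22],az+90)
# scene check of glass seat
sp,sd=r.grab_frame("scene");G=cloud("scene",np.ones_like(sd,bool),sd);h=np.hypot(G[:,0]-.516,G[:,1]-.01);G=G[(h<.05)&(G[:,2]>.142)&(G[:,2]<.17)];S=G[np.hypot(G[:,0]-.516,G[:,1]-.01)<.027]
x=S[:,:2]-[.516,.01];c=np.linalg.lstsq(np.c_[(x**2).sum(1),x,np.ones(len(x))],S[:,2],rcond=None)[0];print("glass",len(G),np.percentile(G[:,2],[2,98]).round(4),((G.min(0)+G.max(0))/2).round(4),"dome grad",c.round(3))
E
```

```text
tips 0.16783572883375555
bar az 30.760569829091008 width 0.009292638659126221 along [0.51899484 0.57357419] ztop 0.07201518377767918 mid [0.47346258 0.27012494]
skirt top 8376 [0.473  0.2697 0.0388] [0.4732 0.2697 0.0446]
target [0.47290005 0.26979013]
jaw az 120.9 q6 -1.72 tool d [ 0.1072  0.0012 -0.0019] tcp [0.4753 0.2698 0.3272] t 11.95 x [-0.002 -0.001 -1.   ] gap 0.0424
rotvec deg [ 0.16 -0.12 -0.01]
rotvec deg [-1.7984e+02  2.0000e-02 -1.8000e-01]
glass 863 [0.1431 0.1568] [0.5192 0.0076 0.1503] dome grad [-1.3356e+01  8.0000e-03 -3.6000e-02  1.5600e-01]
```

View pics/w_ring.png

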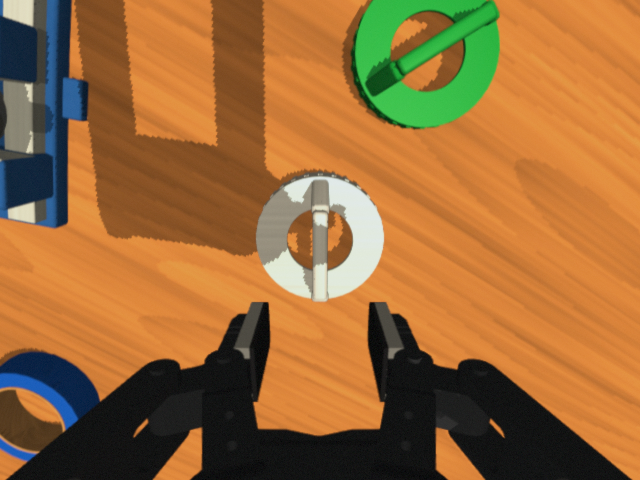

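Silver ring confirmed at (237,320), with its bar between the jaws; the green decoy is up at (60,428). Descending and gripping.

Emit:
send_rows(
  plan=[
    {"rx": 0, "ry": 0, "rz": 0, "dx": 0.025, "dy": 0.0008, "dz": -0.0018, "jaw": 0.5},
    {"rx": 0, "ry": 0, "rz": 0, "dx": 0.03, "dy": 0, "dz": 0, "jaw": 0.4},
    {"rx": 0, "ry": 0, "rz": 0, "dx": 0.03, "dy": 0, "dz": 0, "jaw": 0.4},
    {"rx": 0, "ry": 0, "rz": 0, "dx": 0.022, "dy": 0, "dz": 0, "jaw": 0.4},
    {"rx": 0, "ry": 0, "rz": 0, "dx": 0, "dy": 0, "dz": 0, "jaw": 0.3},
    {"rx": 0, "ry": 0, "rz": 0, "dx": 0, "dy": 0, "dz": 0, "jaw": 0.1},
    {"rx": 0, "ry": 0, "rz": 0, "dx": 0, "dy": 0, "dz": 0, "jaw": 0},
    {"rx": 0, "ry": 0, "rz": 0, "dx": 0, "dy": 0, "dz": 0, "jaw": 0},
  ],
  squeeze=50,
)

```text
time: 12.67
ee_pos: [0.4745, 0.2701, 0.2226]
tool_rot: [0.683, -0.188, 0.68, 0.189]
ft_force: [0.3, 0.1, -1.6]
finger_gap: 0.0084
```

Emit:
send_rows(
  plan=[
    {"rx": 0, "ry": 0, "rz": 0, "dx": 0, "dy": 0, "dz": 0, "jaw": 0},
    {"rx": 0, "ry": 0, "rz": 0, "dx": 0, "dy": 0, "dz": 0, "jaw": 0},
    {"rx": 0, "ry": 0, "rz": 0, "dx": 0, "dy": 0, "dz": 0, "jaw": 0},
  ],
)

```text
time: 12.92
ee_pos: [0.4739, 0.2699, 0.2218]
tool_rot: [0.682, -0.188, 0.681, 0.189]
ft_force: [-1.1, 0.0, 5.0]
finger_gap: 0.0084
```

```bash
python3 - <<'E'
from h import *
todelta([.5158,.0098,.39]);s=r.get_state();print(s["ft_force"],s["moment"])
E
```

```text
jaw az 120.9 q6 -1.72 tool d [-0.1684 -0.2447 -0.0973] tcp [0.4739 0.2699 0.2218] t 12.9167 x [ 0.002  0.001 -1.   ] gap 0.0084
[-1.06773291  0.01287681  5.04792775] [0.01219196 0.0498571  0.00998309]
```

Emit:
send_rows(
  plan=[
    {"rx": 0, "ry": 0, "rz": 0, "dx": -0.015, "dy": 0, "dz": 0, "jaw": 0},
    {"rx": 0, "ry": 0, "rz": 0, "dx": -0.03, "dy": 0, "dz": 0, "jaw": 0},
    {"rx": 0, "ry": 0, "rz": 0, "dx": -0.035, "dy": 0, "dz": 0, "jaw": 0},
    {"rx": 0, "ry": 0, "rz": 0, "dx": -0.035, "dy": 0, "dz": 0, "jaw": 0},
    {"rx": 0, "ry": 0, "rz": 0, "dx": -0.035, "dy": 0, "dz": 0, "jaw": 0},
    {"rx": 0, "ry": 0, "rz": 0, "dx": -0.02, "dy": -0.0125, "dz": -0.005, "jaw": 0},
    {"rx": 0, "ry": 0, "rz": 0, "dx": 0, "dy": -0.029, "dz": -0.0115, "jaw": 0},
    {"rx": 0, "ry": 0, "rz": 0, "dx": 0, "dy": -0.029, "dz": -0.0115, "jaw": 0},
  ],
)

```text
time: 13.58
ee_pos: [0.4861, 0.1948, 0.3931]
tool_rot: [0.683, -0.189, 0.68, 0.189]
ft_force: [0.6, -0.6, -1.9]
finger_gap: 0.009
```

Emit:
send_rows(
  plan=[
    {"rx": 0, "ry": 0, "rz": 0, "dx": 0, "dy": -0.029, "dz": -0.0115, "jaw": 0},
    {"rx": 0, "ry": 0, "rz": 0, "dx": 0, "dy": -0.029, "dz": -0.0115, "jaw": 0},
    {"rx": 0, "ry": 0, "rz": 0, "dx": 0, "dy": -0.029, "dz": -0.0115, "jaw": 0},
    {"rx": 0, "ry": 0, "rz": 0, "dx": 0, "dy": -0.029, "dz": -0.0115, "jaw": 0},
    {"rx": 0, "ry": 0, "rz": 0, "dx": 0, "dy": -0.029, "dz": -0.0115, "jaw": 0},
    {"rx": 0, "ry": 0, "rz": 0, "dx": 0, "dy": -0.0292, "dz": -0.0118, "jaw": 0},
    {"rx": -5, "ry": 0, "rz": 0, "dx": 0, "dy": 0, "dz": 0, "jaw": 0},
    {"rx": -5, "ry": 0, "rz": 0, "dx": 0, "dy": 0, "dz": 0, "jaw": 0},
  ],
)

```text
time: 14.25
ee_pos: [0.5159, 0.0078, 0.3909]
tool_rot: [0.662, -0.248, 0.662, 0.247]
ft_force: [0.6, 0.9, -2.9]
finger_gap: 0.0089
```

Emit:
send_rows(
  plan=[
    {"rx": -6, "ry": 0, "rz": 0, "dx": 0, "dy": 0, "dz": 0, "jaw": 0},
    {"rx": -6, "ry": 0, "rz": 0, "dx": 0, "dy": 0, "dz": 0, "jaw": 0},
    {"rx": -6, "ry": 0, "rz": 0, "dx": 0, "dy": 0, "dz": 0, "jaw": 0},
    {"rx": -6, "ry": 0, "rz": 0, "dx": 0, "dy": 0, "dz": 0, "jaw": 0},
    {"rx": 0, "ry": 0, "rz": 0, "dx": 0, "dy": 0, "dz": 0, "jaw": 0},
    {"rx": 0, "ry": 0, "rz": 0, "dx": 0, "dy": 0, "dz": 0, "jaw": 0},
  ],
)

```text
time: 14.75
ee_pos: [0.5156, 0.0098, 0.3908]
tool_rot: [0.597, -0.379, 0.597, 0.379]
ft_force: [0.2, 0.4, -2.2]
finger_gap: 0.0087
```

```bash
python3 - <<'E'
from h import *
M=r.camera_model("wrist");p,d=r.grab_frame("wrist");save("w_ring2",p)
A=cloud("wrist",np.ones_like(d,bool),d,M);ee,Rm,s=pose();B=(A-ee)@Rm
ok=(B[:,0]>.185)&(B[:,0]<.205)&(np.hypot(B[:,1],B[:,2])<.06);Q=B[ok]
print("flange top pts",len(Q),np.percentile(Q,[1,50,99],axis=0).round(4).tolist())
Z=np.median(Q[:,0]);o=[o for o in r.outline_of("wrist","ring")][:1]
for x in o:
    print(x["score"],x["position"],x["mask"].sum());C=(cloud("wrist",x["mask"],d,M)-ee)@Rm
    C=C[(C[:,0]>.18)&(C[:,0]<.205)];q=np.c_[C[:,1:],np.ones(len(C))];k=np.linalg.lstsq(q,C[:,0],rcond=None)[0];print("plane",k.round(4))
    rr=C[:,1:];
    sol=circ(np.c_[rr,rr[:,0]*0][np.hypot(*rr.T)>.042]);print("outer fit (tool y,z,r)",sol.round(4))
todelta([.5158,.0098,.39]);print(s["ft_force"])
E
```

```text
flange top pts 15952 [[0.1891, -0.0463, -0.0482], [0.1908, -0.0008, -0.0181], [0.2017, 0.0459, 0.0298]]
0.88 [273.7, 315.6] 21543
plane [-0.0017 -0.016   0.1908]
outer fit (tool y,z,r) [-0.0001 -0.001   0.0454]
jaw az 154.8 q6 -2.82 tool d [ 0.0008 -0.0001  0.0001] tcp [0.5157 0.0098 0.3908] t 14.85 x [-0. -0. -1.] gap 0.009
[ 0.00477676 -0.19791621 -1.63944593]
```

View pics/w_ring2.png

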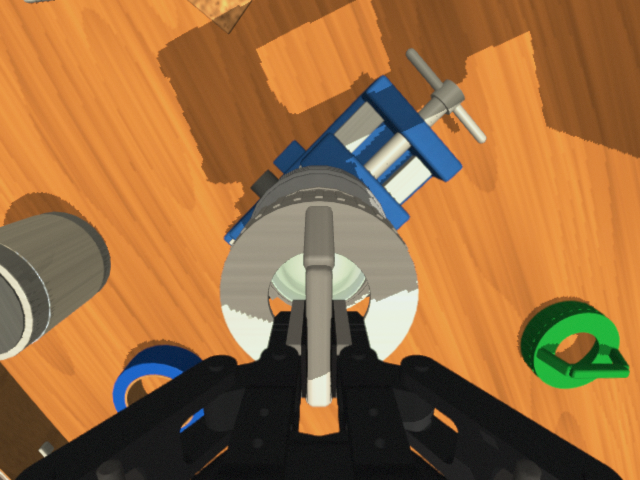

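Ring is level in the grip over the lamp (glass visible through its hole at ~(280,315)). Lowering onto the neck.

Emit:
send_rows(
  plan=[
    {"rx": 0, "ry": 0, "rz": 0, "dx": 0.01, "dy": 0, "dz": 0.0004, "jaw": 0},
    {"rx": 0, "ry": 0, "rz": 0, "dx": 0.012, "dy": 0, "dz": 0, "jaw": 0},
    {"rx": 0, "ry": 0, "rz": 0, "dx": 0.006, "dy": 0, "dz": 0, "jaw": 0},
    {"rx": 0, "ry": 0, "rz": 0, "dx": 0.002, "dy": 0, "dz": 0, "jaw": 0},
    {"rx": 0, "ry": 0, "rz": 0, "dx": 0, "dy": 0, "dz": 0, "jaw": 0},
  ],
)

```text
time: 15.27
ee_pos: [0.5156, 0.0102, 0.3598]
tool_rot: [0.596, -0.379, 0.597, 0.38]
ft_force: [-0.5, 0.4, -2.5]
finger_gap: 0.0092
```

Emit:
send_rows(
  plan=[
    {"rx": 0, "ry": 0, "rz": 0, "dx": 0.0015, "dy": 0, "dz": 0, "jaw": 0},
    {"rx": 0, "ry": 0, "rz": 0, "dx": 0.0015, "dy": 0, "dz": 0, "jaw": 0},
    {"rx": 0, "ry": 0, "rz": 0, "dx": 0, "dy": 0, "dz": 0, "jaw": 0},
  ],
)

```text
time: 15.52
ee_pos: [0.516, 0.0101, 0.3578]
tool_rot: [0.597, -0.38, 0.597, 0.379]
ft_force: [-0.0, 0.3, -1.7]
finger_gap: 0.009
```

Emit:
send_rows(
  plan=[
    {"rx": 0, "ry": 0, "rz": 0, "dx": 0.0015, "dy": 0, "dz": 0, "jaw": 0},
    {"rx": 0, "ry": 0, "rz": 0, "dx": 0, "dy": 0, "dz": 0, "jaw": 0},
  ],
)

```text
time: 15.68
ee_pos: [0.516, 0.0101, 0.3562]
tool_rot: [0.597, -0.38, 0.597, 0.379]
ft_force: [-0.2, -0.8, -2.2]
finger_gap: 0.0091
```

Emit:
send_rows(
  plan=[
    {"rx": 0, "ry": 0, "rz": 0, "dx": 0.0015, "dy": 0, "dz": 0, "jaw": 0},
    {"rx": 0, "ry": 0, "rz": 0, "dx": 0, "dy": 0, "dz": 0, "jaw": 0},
  ],
)

```text
time: 15.85
ee_pos: [0.5159, 0.0101, 0.3546]
tool_rot: [0.597, -0.379, 0.597, 0.379]
ft_force: [0.0, 0.1, -1.1]
finger_gap: 0.0086
```

Emit:
send_rows(
  plan=[
    {"rx": 0, "ry": 0, "rz": 0, "dx": 0.0015, "dy": 0, "dz": 0, "jaw": 0},
    {"rx": 0, "ry": 0, "rz": 0, "dx": 0, "dy": 0, "dz": 0, "jaw": 0},
  ],
)

```text
time: 16.02
ee_pos: [0.5159, 0.0101, 0.353]
tool_rot: [0.597, -0.379, 0.597, 0.38]
ft_force: [-0.4, -0.3, -1.6]
finger_gap: 0.009
```

Emit:
send_rows(
  plan=[
    {"rx": 0, "ry": 0, "rz": 0, "dx": 0.0015, "dy": 0, "dz": 0, "jaw": 0},
    {"rx": 0, "ry": 0, "rz": 0, "dx": 0, "dy": 0, "dz": 0, "jaw": 0},
  ],
)

```text
time: 16.18
ee_pos: [0.5159, 0.0101, 0.3515]
tool_rot: [0.597, -0.379, 0.597, 0.38]
ft_force: [-0.4, 0.4, -2.7]
finger_gap: 0.0089
```

Emit:
send_rows(
  plan=[
    {"rx": 0, "ry": 0, "rz": 0, "dx": 0.001, "dy": 0, "dz": 0, "jaw": 0},
    {"rx": 0, "ry": 0, "rz": 0, "dx": 0.0005, "dy": 0, "dz": 0, "jaw": 0},
    {"rx": 0, "ry": 0, "rz": 0, "dx": 0, "dy": 0, "dz": 0, "jaw": 0},
  ],
)

```text
time: 16.43
ee_pos: [0.5162, 0.01, 0.3509]
tool_rot: [0.597, -0.38, 0.596, 0.379]
ft_force: [-1.0, 0.2, 4.2]
finger_gap: 0.0091
```

Emit:
send_rows(
  plan=[
    {"rx": 0, "ry": 0, "rz": 0, "dx": 0.001, "dy": 0, "dz": 0, "jaw": 0},
    {"rx": 0, "ry": 0, "rz": 0, "dx": 0, "dy": 0, "dz": 0, "jaw": 0},
  ],
)

```text
time: 16.6
ee_pos: [0.5165, 0.01, 0.3508]
tool_rot: [0.597, -0.38, 0.596, 0.379]
ft_force: [-3.1, 0.1, 10.9]
finger_gap: 0.0087
```

Emit:
send_rows(
  plan=[
    {"rx": 0, "ry": 0, "rz": 0, "dx": 0.001, "dy": 0, "dz": 0, "jaw": 0},
    {"rx": 0, "ry": 0, "rz": 0, "dx": 0, "dy": 0, "dz": 0, "jaw": 0},
  ],
)

```text
time: 16.77
ee_pos: [0.5166, 0.0101, 0.3507]
tool_rot: [0.597, -0.38, 0.596, 0.379]
ft_force: [-4.7, 0.9, 20.0]
finger_gap: 0.0087
```

Lugs rest on the ridges (~10 mm below the rim, 20 N). Easing the preload and screwing clockwise.

Emit:
send_rows(
  plan=[
    {"rx": 3, "ry": 0, "rz": 0, "dx": -0.001, "dy": 0, "dz": 0, "jaw": 0},
    {"rx": 6, "ry": 0, "rz": 0, "dx": 0.00045, "dy": 0, "dz": 0, "jaw": 0},
    {"rx": 6, "ry": 0, "rz": 0, "dx": 0.00045, "dy": 0, "dz": 0, "jaw": 0},
    {"rx": 6, "ry": 0, "rz": 0, "dx": 0.00045, "dy": 0, "dz": 0, "jaw": 0},
  ],
)

```text
time: 17.1
ee_pos: [0.5166, 0.0099, 0.3492]
tool_rot: [0.657, -0.263, 0.656, 0.262]
ft_force: [-1.3, -1.6, 9.2]
finger_gap: 0.0092
```

```bash
cat > st.py <<'E'
from h import *
todelta([.5158,.01,.343]);s=r.get_state();print("F",s["ft_force"].round(2),"M",s["moment"].round(3))
E
python3 st.py
```

```text
jaw az 133.6 q6 -2.45 tool d [ 0.0062  0.0006 -0.0005] tcp [0.5166 0.0099 0.3492] t 17.1 x [ 0.003 -0.001 -1.   ] gap 0.0092
F [-1.31 -1.56  9.18] M [-0.19   0.312  0.084]
```

Emit:
send_rows(
  plan=[
    {"rx": 6.5, "ry": 0, "rz": 0, "dx": 0.0005, "dy": 0, "dz": 0, "jaw": 0},
    {"rx": 6.5, "ry": 0, "rz": 0, "dx": 0.0005, "dy": 0, "dz": 0, "jaw": 0},
    {"rx": 6.5, "ry": 0, "rz": 0, "dx": 0.0005, "dy": 0, "dz": 0, "jaw": 0},
    {"rx": 6.5, "ry": 0, "rz": 0, "dx": 0.0005, "dy": 0, "dz": 0, "jaw": 0},
    {"rx": 6.5, "ry": 0, "rz": 0, "dx": 0.0005, "dy": 0, "dz": 0, "jaw": 0},
    {"rx": 6.5, "ry": 0, "rz": 0, "dx": 0.0005, "dy": 0, "dz": 0, "jaw": 0},
    {"rx": 6.5, "ry": 0, "rz": 0, "dx": 0.0005, "dy": 0, "dz": 0, "jaw": 0},
  ],
)

```text
time: 17.68
ee_pos: [0.5166, 0.0098, 0.3458]
tool_rot: [0.708, 0.011, 0.706, -0.012]
ft_force: [-1.7, -1.3, 9.4]
finger_gap: 0.0088
```

```bash
python3 st.py
```

```text
jaw az 88.1 q6 -1.65 tool d [ 0.0028  0.0002 -0.0008] tcp [0.5166 0.0098 0.3458] t 17.6833 x [ 0.003 -0.001 -1.   ] gap 0.0088
F [-1.72 -1.28  9.35] M [-0.342  0.309  0.107]
```

Emit:
send_rows(
  plan=[
    {"rx": 6, "ry": 0, "rz": 0, "dx": 0.00045, "dy": 0, "dz": 0, "jaw": 0},
    {"rx": 6, "ry": 0, "rz": 0, "dx": 0.00045, "dy": 0, "dz": 0, "jaw": 0},
    {"rx": 6, "ry": 0, "rz": 0, "dx": 0.00045, "dy": 0, "dz": 0, "jaw": 0},
  ],
)

```text
time: 17.93
ee_pos: [0.5164, 0.0099, 0.3439]
tool_rot: [0.697, 0.122, 0.696, -0.122]
ft_force: [-0.3, -0.4, -2.2]
finger_gap: 0.0086
```

```bash
python3 st.py
```

```text
jaw az 70.1 q6 -1.34 tool d [ 0.0009 -0.0001 -0.0006] tcp [0.5164 0.0099 0.3439] t 17.9333 x [ 0.002 -0.001 -1.   ] gap 0.0086
F [-0.3  -0.38 -2.21] M [-0.021  0.036  0.007]
```

Emit:
send_rows(
  plan=[
    {"rx": 6, "ry": 0, "rz": 0, "dx": 0.00045, "dy": 0, "dz": 0, "jaw": 0},
    {"rx": 6, "ry": 0, "rz": 0, "dx": 0.00045, "dy": 0, "dz": 0, "jaw": 0},
    {"rx": 6, "ry": 0, "rz": 0, "dx": 0.00045, "dy": 0, "dz": 0, "jaw": 0},
  ],
)

```text
time: 18.18
ee_pos: [0.5166, 0.0098, 0.3429]
tool_rot: [0.67, 0.229, 0.668, -0.229]
ft_force: [-2.5, -1.6, 11.2]
finger_gap: 0.0092
```

```bash
python3 st.py
```

```text
jaw az 52.2 q6 -1.02 tool d [-0.0001 -0.0003 -0.0007] tcp [0.5166 0.0098 0.3429] t 18.1833 x [ 0.002 -0.001 -1.   ] gap 0.0092
F [-2.45 -1.56 11.22] M [-0.223  0.385  0.156]
```

Emit:
send_rows(
  plan=[
    {"rx": 6, "ry": 0, "rz": 0, "dx": 0.0002, "dy": 0, "dz": 0, "jaw": 0},
    {"rx": 6, "ry": 0, "rz": 0, "dx": 0.0002, "dy": 0, "dz": 0, "jaw": 0},
  ],
)

```text
time: 18.35
ee_pos: [0.5166, 0.0098, 0.3427]
tool_rot: [0.642, 0.298, 0.64, -0.298]
ft_force: [-2.8, -1.6, 12.1]
finger_gap: 0.009
```

```bash
python3 st.py
```

```text
jaw az 40.2 q6 -0.81 tool d [-0.0003 -0.0004 -0.0007] tcp [0.5166 0.0098 0.3427] t 18.35 x [ 0.002 -0.001 -1.   ] gap 0.009
F [-2.81 -1.57 12.14] M [-0.295  0.472  0.163]
```

Emit:
send_rows(
  plan=[
    {"rx": 6, "ry": 0, "rz": 0, "dx": 0, "dy": 0, "dz": 0, "jaw": 0},
    {"rx": 6, "ry": 0, "rz": 0, "dx": 0, "dy": 0, "dz": 0, "jaw": 0},
  ],
)

```text
time: 18.52
ee_pos: [0.5166, 0.0098, 0.3428]
tool_rot: [0.608, 0.363, 0.606, -0.363]
ft_force: [-1.7, -2.0, 10.4]
finger_gap: 0.0089
```

```bash
python3 st.py
```

```text
jaw az 28.2 q6 -0.61 tool d [-0.0002 -0.0006 -0.0006] tcp [0.5166 0.0098 0.3428] t 18.5167 x [ 0.003 -0.001 -1.   ] gap 0.0089
F [-1.69 -1.99 10.38] M [-0.217  0.464  0.178]
```

The ring has met the glass (z steady at .3428) and is in the slack. Taking the push off so that only the thread clamps, then turning on in small steps.

Emit:
send_rows(
  plan=[
    {"rx": 4, "ry": 0, "rz": 0, "dx": -0.0013, "dy": 0, "dz": 0, "jaw": 0},
    {"rx": 4, "ry": 0, "rz": 0, "dx": 0, "dy": 0, "dz": 0, "jaw": 0},
  ],
)

```text
time: 18.68
ee_pos: [0.5161, 0.0099, 0.3429]
tool_rot: [0.58, 0.404, 0.58, -0.404]
ft_force: [0.6, -0.9, -1.8]
finger_gap: 0.0088
```

```bash
python3 st.py
```

```text
jaw az 20.2 q6 -0.47 tool d [-0.0001 -0.0002 -0.0002] tcp [0.5161 0.0099 0.3429] t 18.6833 x [ 0.001 -0.001 -1.   ] gap 0.0088
F [ 0.63 -0.89 -1.82] M [-0.182  0.023  0.213]
```

Emit:
send_rows(
  plan=[
    {"rx": 4, "ry": 0, "rz": 0, "dx": 0, "dy": 0, "dz": 0, "jaw": 0},
    {"rx": 4, "ry": 0, "rz": 0, "dx": 0.0002, "dy": 0, "dz": 0, "jaw": 0},
  ],
)

```text
time: 18.85
ee_pos: [0.516, 0.01, 0.3423]
tool_rot: [0.551, 0.444, 0.55, -0.444]
ft_force: [0.2, -0.3, -2.1]
finger_gap: 0.009
```

```bash
python3 st.py
```

```text
jaw az 12.3 q6 -0.33 tool d [-0.0007 -0.0002 -0.0001] tcp [0.516  0.01   0.3423] t 18.85 x [ 0.    -0.001 -1.   ] gap 0.009
F [ 0.18 -0.3  -2.11] M [-0.118 -0.002  0.402]
```

Emit:
send_rows(
  plan=[
    {"rx": 3, "ry": 0, "rz": 0, "dx": 0.0002, "dy": 0, "dz": 0, "jaw": 0},
    {"rx": 0, "ry": 0, "rz": 0, "dx": 0, "dy": 0, "dz": 0, "jaw": 0},
  ],
)

```text
time: 19.02
ee_pos: [0.516, 0.01, 0.3421]
tool_rot: [0.539, 0.457, 0.539, -0.458]
ft_force: [0.4, -0.5, -1.7]
finger_gap: 0.0087
```

```bash
python3 st.py
```

```text
jaw az 9.3 q6 -0.28 tool d [-0.0009 -0.0002 -0.    ] tcp [0.516  0.01   0.3421] t 19.0167 x [ 0.    -0.001 -1.   ] gap 0.0087
F [ 0.38 -0.49 -1.66] M [-0.165  0.032  0.135]
```

Emit:
send_rows(
  plan=[
    {"rx": 3, "ry": 0, "rz": 0, "dx": 0.0002, "dy": 0, "dz": 0, "jaw": 0},
    {"rx": 3, "ry": 0, "rz": 0, "dx": 0.0002, "dy": 0, "dz": 0, "jaw": 0},
    {"rx": 0, "ry": 0, "rz": 0, "dx": 0, "dy": 0, "dz": 0, "jaw": 0},
  ],
)

```text
time: 19.27
ee_pos: [0.516, 0.01, 0.3417]
tool_rot: [0.515, 0.485, 0.515, -0.485]
ft_force: [0.6, -0.6, -1.6]
finger_gap: 0.009
```

```bash
python3 st.py
```

```text
jaw az 3.4 q6 -0.17 tool d [-0.0013 -0.0002 -0.    ] tcp [0.516  0.01   0.3417] t 19.2667 x [ 0.    -0.001 -1.   ] gap 0.009
F [ 0.58 -0.6  -1.56] M [-0.126 -0.011  0.265]
```

Emit:
send_rows(
  plan=[
    {"rx": 3, "ry": 0, "rz": 0, "dx": 0.0002, "dy": 0, "dz": 0, "jaw": 0},
    {"rx": 3, "ry": 0, "rz": 0, "dx": 0.0002, "dy": 0, "dz": 0, "jaw": 0},
    {"rx": 0, "ry": 0, "rz": 0, "dx": 0, "dy": 0, "dz": 0, "jaw": 0},
  ],
)

```text
time: 19.52
ee_pos: [0.516, 0.01, 0.3413]
tool_rot: [-0.489, -0.511, -0.489, 0.511]
ft_force: [0.2, -1.0, -1.9]
finger_gap: 0.0086
```

```bash
python3 st.py
```

```text
jaw az -2.5 q6 -0.07 tool d [-0.0017 -0.0002  0.0001] tcp [0.516  0.01   0.3413] t 19.5167 x [ 0. -0. -1.] gap 0.0086
F [ 0.19 -0.99 -1.91] M [-0.198 -0.045  0.359]
```

Emit:
send_rows(
  plan=[
    {"rx": 0, "ry": 0, "rz": 0, "dx": 0, "dy": 0, "dz": 0, "jaw": 0},
    {"rx": 0, "ry": 0, "rz": 0, "dx": 0, "dy": 0, "dz": 0, "jaw": 0},
  ],
)

```text
time: 19.68
ee_pos: [0.516, 0.01, 0.3413]
tool_rot: [-0.489, -0.51, -0.489, 0.511]
ft_force: [0.7, -0.7, -2.2]
finger_gap: 0.0087
```

```bash
python3 - <<'E'
from h import *
for i in range(3):
    p,d=r.grab_frame("scene");s=r.get_state();print(s["moment"].round(3),s["ft_force"].round(2),s["ee_pos"].round(4))
save("scene_end",p[120:320,220:420].repeat(3,0).repeat(3,1))
o=r.outline_of("scene","ring")
for x in o[:3]:
    C=cloud("scene",x["mask"],d);print(round(x["score"],2),np.percentile(C,[2,50,98],axis=0).round(4).tolist())
A=cloud("scene",np.ones_like(d,bool),d);h=np.hypot(A[:,0]-.516,A[:,1]-.01);Q=A[(h<.055)&(A[:,2]>.146)&(A[:,2]<.158)]
print("flange top",len(Q),np.median(Q[:,2]),circ(Q))
E
```

```text
[-0.248 -0.098  0.337] [ 1.36 -1.32 -2.87] [0.516  0.01   0.3413]
[-0.247 -0.14   0.357] [ 0.8  -1.12 -2.95] [0.516  0.01   0.3413]
[-0.256 -0.128  0.367] [ 1.46 -2.46 -3.13] [0.516  0.01   0.3413]
0.71 [[0.2827, 0.2161, 0.0023], [0.3431, 0.2547, 0.0291], [0.3744, 0.3033, 0.0693]]
0.64 [[0.4577, -0.0377, 0.0628], [0.5392, -0.0033, 0.1489], [0.5656, 0.0551, 0.1882]]
flange top 1260 0.149439011892311 [0.51241062 0.00821424 0.0375369 ]
```

Holding torque has steadied at ~0.35 N m, with the seat compressed ~1.6–2 mm (about 25–35 N). Releasing and rising.

Emit:
send_rows(
  plan=[
    {"rx": 0, "ry": 0, "rz": 0, "dx": 0, "dy": 0, "dz": 0, "jaw": 0.15},
    {"rx": 0, "ry": 0, "rz": 0, "dx": 0, "dy": 0, "dz": 0, "jaw": 0.4},
    {"rx": 0, "ry": 0, "rz": 0, "dx": 0, "dy": 0, "dz": 0, "jaw": 0.4},
    {"rx": 0, "ry": 0, "rz": 0, "dx": 0, "dy": 0, "dz": 0, "jaw": 0.4},
    {"rx": 0, "ry": 0, "rz": 0, "dx": -0.015, "dy": 0, "dz": 0, "jaw": 0.4},
    {"rx": 0, "ry": 0, "rz": 0, "dx": -0.025, "dy": 0, "dz": 0, "jaw": 0.4},
    {"rx": 0, "ry": 0, "rz": 0, "dx": -0.025, "dy": 0, "dz": 0, "jaw": 0.4},
    {"rx": 0, "ry": 0, "rz": 0, "dx": -0.025, "dy": 0, "dz": 0, "jaw": 0.4},
  ],
)

```text
time: 20.55
ee_pos: [0.5157, 0.0102, 0.4323]
tool_rot: [-0.488, -0.511, -0.489, 0.511]
ft_force: [1.1, 0.0, 0.3]
finger_gap: 0.0341
```

Emit:
send_rows(
  plan=[
    {"rx": 0, "ry": 0, "rz": 0, "dx": -0.015, "dy": 0, "dz": 0, "jaw": 0.4},
    {"rx": 0, "ry": 0, "rz": 0, "dx": 0, "dy": 0, "dz": 0, "jaw": 0.4},
    {"rx": 0, "ry": 0, "rz": 0, "dx": 0, "dy": 0, "dz": 0, "jaw": 0.4},
  ],
)

```text
time: 20.8
ee_pos: [0.5161, 0.0101, 0.4471]
tool_rot: [0.489, 0.512, 0.488, -0.511]
ft_force: [0.1, 0.2, 0.1]
finger_gap: 0.0342
```

```bash
python3 - <<'E'
from h import *
M=r.camera_model("wrist");p,d=r.grab_frame("wrist");save("w_end",p)
A=cloud("wrist",np.ones_like(d,bool),d,M);ee,Rm,s=pose();B=(A-ee)@Rm
h=np.hypot(A[:,0]-.516,A[:,1]-.01);ok=(h<.058)&(B[:,0]>.19)
Q=A[ok&(A[:,2]>.145)&(A[:,2]<.156)&(h>.03)];k=np.linalg.lstsq(np.c_[Q[:,:2]-[.516,.01],np.ones(len(Q))],Q[:,2],rcond=None)[0]
print("flange",len(Q),"slopes,z",k.round(4),"circle",circ(Q[h[ok&(A[:,2]>.145)&(A[:,2]<.156)&(h>.03)]>.044] ).round(4),((Q.min(0)+Q.max(0))/2).round(4))
P=A[ok&(A[:,2]>.176)&(A[:,2]<.195)];u=np.linalg.svd(P[:,:2]-P[:,:2].mean(0))[2][0];print("bar az",np.degrees(np.arctan2(u[1],u[0])).round(1),"top",np.percentile(P[:,2],95).round(4))
todelta([.516,.01,.34]);print(s["ft_force"])
E
```

```text
flange 6913 slopes,z [ 0.0015 -0.0002  0.1504] circle [0.5161 0.0102 0.0463] [0.5163 0.0105 0.1505]
bar az -91.2 top 0.1905
jaw az -2.6 q6 -0.07 tool d [0.1059 0.0004 0.0002] tcp [0.5156 0.0102 0.4459] t 20.85 x [-0.  0. -1.] gap 0.0344
[-1.03564053  0.04406739 -0.67503644]
```

View pics/w_end.png

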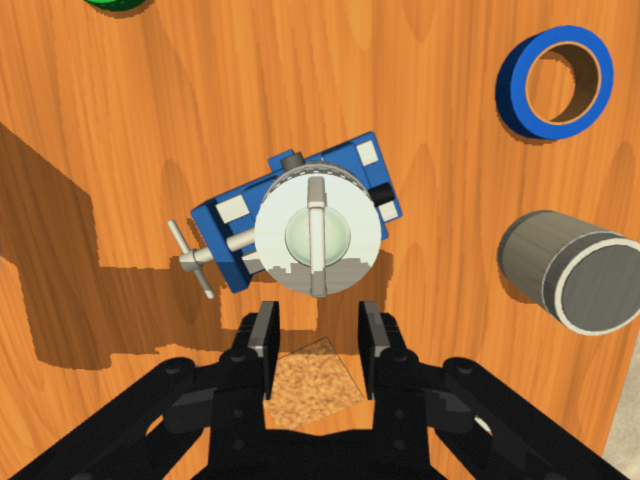

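```bash
python3 -c "
from bench import r
print(r.finish_job())"
```

```text
the job is handed in; nothing more can be done
None
```

I fitted the small lens in the cell and screwed the silver guard ring down clockwise on it in one grip. I handed the job in at about 21 s of the 72 s allowed. `finish_job` gives no verdict, so what follows is my own measurements.

- **Glass:** after I let it go it lay flat and centred, with its underside about 7.5 mm below the rim. I took its height and level from the scene camera.
- **Ring:** the last wrist picture shows it centred within about 1 mm and level (slope under 0.002). Its lower edge is about 19.3 mm below the rim.
- **Clamping:** I estimate 22–30 N, which is inferred because I could not measure the force directly. The sprung seat gave about 1.6–2.1 mm after the ring met the glass, and the holding torque was about 0.35 N m.
- **Bystanders:** the robot never went near the tape, can or wrench. The gripper is open and about 10 cm above the ring, touching nothing.

**Disagreements:**
- **Torque:** 0.35 N m is a little above the "about 0.3 N m" given for the end of the gentle rise, so the clamp could be nearer 38 N. While turning it briefly read 0.40 N m and then fell to 0.135 N m.
- **Ring angle:** the bar reads about 1.4° off the gripper's last angle. That is either a slight spring-back on release or measurement noise.
- **Ring height:** the scene camera put the ring's top face 1 mm lower than the wrist camera did, within the stated calibration error.
- **Refused call:** my first move call was refused because every row needs all seven keys. Nothing moved.

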